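# Make up the night and the day feeding kit

### The job

Make up two feeding kits from the things set out along the front of the counter (not those crowded at the far left), one thing upright and fully down in each well. Into the blue caddy, the night kit, go the purple-collared and the white-collared bottle; into the yellow caddy, the day kit, go the yellow-collared bottle and the red beaker, with the small lime beaker nested squarely inside the red one. Either well of a caddy will do; tip nothing over and leave the orange beaker and the frog where they are.

Things in the scene. Friction and masses are not known exactly. Their poses are not given: they have to be found in the camera images.
- blue_caddy: The night kit's caddy, blue plastic, 93 mm wide (x), 215 mm long (y, with a finger loop at each end), 34 mm high, held firm by suction feet. Two round wells alike, centred at y = +47 mm and y = -47 mm on its long axis, each 80 mm wide inside, floor 9 mm and flared rim 34 mm above the origin. Origin: centre of its underside, z up
- yellow_caddy: The day kit's caddy, yellow plastic, 93 mm wide (x), 215 mm long (y, with a finger loop at each end), 34 mm high, held firm by suction feet. Two round wells alike, centred at y = +47 mm and y = -47 mm on its long axis, each 80 mm wide inside, floor 9 mm and flared rim 34 mm above the origin. Origin: centre of its underside, z up
- purple_bottle: Tall white feeding bottle with a purple collar and a beige teat, 60 mm across and 198 mm tall over the teat, about 0.16 kg; its screw collar, 60 mm across, is from 138 to 160 mm above the foot and is the best place to take it from above, with the teat between the fingers. Origin: centre of its foot, z up
- yellow_bottle: Cream feeding bottle with a yellow collar and a beige teat, 60 mm across and 168 mm tall over the teat, about 0.16 kg; its screw collar, 60 mm across, is from 108 to 130 mm above the foot and is the best place to take it from above, with the teat between the fingers. Origin: centre of its foot, z up
- white_bottle: White feeding bottle with a white collar and a beige teat, 64 mm across and 158 mm tall over the teat, about 0.16 kg; its screw collar, 64 mm across, is from 98 to 120 mm above the foot and is the best place to take it from above, with the teat between the fingers. Origin: centre of its foot, z up
- red_beaker: Red plastic beaker without handle, hollow and open at the top, 61 mm across the rim, 46 mm across the foot, 71 mm high. The lime beaker goes into its mouth (52 mm wide inside), foot first, and wedges there by its taper with about 24 mm of its height inside, its foot then 45 to 50 mm above the foot of the red one. Origin: centre of its foot, z up
- lime_beaker: Small lime-green plastic beaker without handle, hollow and open at the top, 63 mm across the rim, 45 mm across the foot, 61 mm high; it widens evenly from foot to rim. (the larger green beaker at the far left is not meant). Origin: centre of its foot, z up
- orange_beaker: Orange plastic beaker without handle, hollow and open at the top, 75 mm across, 106 mm high; not needed, leave it where it stands. Origin: centre of its foot, z up
- frog: Green toy frog (half ball), 68 mm across, 38 mm high; not needed, leave it. Origin: centre of its underside
There are look-alikes about, which are no part of the job. Leave any black look-alike of the red_beaker alone.

How it is judged:
By the outcome, as a careful person would: the job done as asked, in the order asked, and still so for the second after the job is handed in, with the robot touching nothing.
It also fails if it takes over 131 s, if anything falls off the work surface, if the arm or the gripper's body presses on something with over 40 N, if the wrist force passes 120 N, or if a joint passes its speed limit or range.

### The arm

A 6-joint arm with a two-finger parallel gripper is mounted at the origin on a cart in front of the work surface, level with it; the furniture and walls round the work are solid. World frame = base frame: x ahead of the robot, y to its left, z up, the work surface at z = 0. Lengths are in m, angles in degrees, forces in N, time in s.
With the tool pointing down it reaches from about 0.35 to 0.875 m from the base axis. Payload 4.2 kg.
Tool frame: the origin (TCP) lies on the centre line of the jaws, within the pads' length; the fingertips stand 17 mm ahead of it and the grasp point (between the pads) lies 2 mm behind it; z points along the fingers, y is the direction in which the jaws open and shut (so a half turn about z gives the same grasp; the last joint's range is limited). The gripper opens to 87 mm and grips with 3 to 60 N. Pads are 19 mm wide; open, the fingers measure 117 mm over their backs; the gripper's body (75 mm by 190 mm) begins 51 mm behind the grasp point.
Start: joints at [81.28, 22.042, 0.453, 0, -68.411, -14.817], TCP at [0.25, 0.573, 0.24] pointing down, gripper open.
Joint ranges: [-179.83, 179.83], [-69.29, 118.12], [-61.27, 80.66], [-181.25, 117.63], [-171.15, -9.14], [-177.46, 177.46]. Speed limits (degrees/s): [159.86, 159.86, 180, 180, 180, 180].

### API

Orientations are given as a 3x3 rotation matrix whose columns are the frame's x, y, z axes.
In Python, from station import * gives the robot as it stands.
- The arm moves only by the tool play_rows, never from a script. Its argument "targets" is a list that holds one entry, the list of rows, each a list of 5 numbers: the closure, from 0 (fully open) to 1 (shut), then the shift along the world's x, y, z in m, then the turn about the world's z in rad. In form: [[[gripper, x, y, z, twist], ...]]. A call has 1 to 5 rows; each row is the pose to reach, as a shift and turn from the pose commanded when the call began; what a row does not reach only later rows make up. A row lasts 1/12 s, in which the tool goes at most 41.7 mm and 7.16 degrees, less where a joint would pass 70% of its speed; a pose out of reach is approached as far as the arm can. A call with a gripper value outside its range is refused whole. The fingers move at their own pace and stop on an object; the grip force is fixed at half the most. Time passes only in rows, so rows that repeat a pose let the fingers close. It gives the time, the measured TCP pose, the force and the opening at its end, in the units of the state.
- sense(): the state, without advancing time (a new reading comes with each control period).
- capture(name): name is "side" or "top" or "wrist"; returns the picture (384x512x3 uint8, blue, green, red); there is no depth.
- get_calibration(name): a dict with "camera_matrix" (3x3 intrinsics, pixels), "T" (4x4, takes a point from camera to world coordinates). Camera axes: x right, y up, looking along -z (the intrinsics and any distortion apply to the point x, -y, -z); pixel columns grow to the right and rows downward; lengths in m; the calibration is good to about 2 mm. A picture is of the moment at which its call begins: read the wrist's pose just before it. get_calibration takes no time and is no camera call; for the wrist camera it gives the pose at the moment of the call.
- finish_job(): hands the job in, once; it reports no verdict.
The state is a dict: "time_s": time; "joints": joint angles; "joint_velocities": joint speeds; "effort": joint torques, N m; "tcp_pos": TCP position; "ee_rot": TCP orientation; "wrist_force": force on the tool from outside, world axes, zero at the start; "moment": the same for the moment, N m; "gripper_width": opening from 0.0 (shut) to 1.0 (fully open).
Only numpy, scipy, OpenCV 4.12 (cv2) and the standard library are available. Lean on these libraries where they do the work, as an engineer would, in place of code of your own. Each camera call takes 0.05 s, during which the arm holds its last target. There are 200 camera calls.

## Working session

There is one attempt and no reset: what is moved stays moved. The work goes in short steps, Python scripts to look and compute and a tool call to move; the robot and the scene stay as the last step left them, time stands still between calls to the robot, and variables do not carry over. Pictures are saved under pics/ and viewed, on a budget of 14 in all, crops included, one or two more only if the job needs it, and the job is handed in when it is done.

Besides the shell and the picture viewer there is one more tool, called after "Emit:" by a JSON object that holds its "name" and its "arguments". play_rows: Moves the arm, as the interface text tells. Its arguments: {"type":"object","properties":{"targets":{"type":"array","items":{"type":"array","items":{"type":"array","items":{"type":"number"}}}}},"required":["targets"]}

```bash
mkdir -p pics; ls; python3 - <<'E'
from station import *
import cv2
s=sense();print(s['time_s'],s['tcp_pos'],s['ee_rot'],s['gripper_width'])
for n in("side","top"):
    cv2.imwrite(f"pics/{n}0.png",capture(n)); c=get_calibration(n);print(n,c)
E
```

```text
pics
0.0 [0.24935742 0.57249061 0.23847137] [[ 9.16710599e-01 -3.99551057e-01 -7.94000974e-04]
 [-3.99551839e-01 -9.16708406e-01 -2.00637155e-03]
 [ 7.37805064e-05  2.15650662e-03 -9.99997672e-01]] 0.9989154730586096
side {'camera_matrix': array([[416.44491381,   0.        , 261.06121167],
       [  0.        , 416.44491381, 194.23349185],
       [  0.        ,   0.        ,   1.        ]]), 'T': array([[ 0.96497017,  0.14014467, -0.22179279,  0.15645531],
       [-0.26152126,  0.58133934, -0.77048764, -1.02416708],
       [ 0.02095714,  0.80150112,  0.59762594,  0.88535683],
       [ 0.        ,  0.        ,  0.        ,  1.        ]])}
top {'camera_matrix': array([[407.71524142,   0.        , 248.13467296],
       [  0.        , 407.71524142, 187.84432991],
       [  0.        ,   0.        ,   1.        ]]), 'T': array([[-0.02585647,  0.98680984, -0.15980546,  0.21201019],
       [-0.99966345, -0.02518707,  0.00621331,  0.07827927],
       [ 0.00210633,  0.15991233,  0.98712897,  1.53287124],
       [ 0.        ,  0.        ,  0.        ,  1.        ]])}
```

View pics/top0.png

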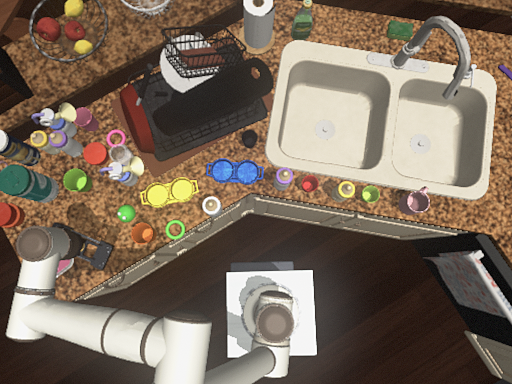

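View pics/side0.png

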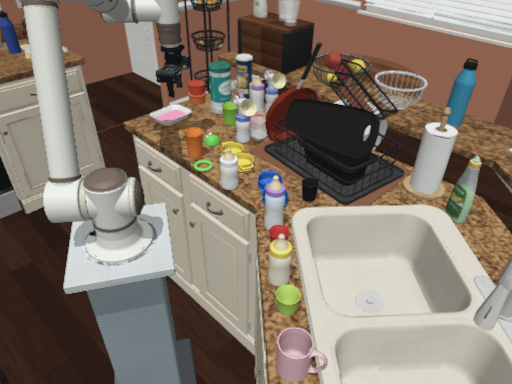

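The top view shows the blue caddy at about (235,171), the yellow caddy (170,192), white bottle (211,204), purple bottle (284,177), red beaker (309,183), yellow bottle (346,188) and lime beaker (370,194). The black look-alike is at (249,138), the frog at (126,213) and the orange beaker at (143,233). The side view agrees.

```bash
cat > h.py <<'E'
from station import *
import cv2, numpy as np
def ray(c,u,v):
    K=c["camera_matrix"];T=c["T"]
    d=np.array([(u-K[0,2])/K[0,0],-(v-K[1,2])/K[1,1],-1.])
    return T[:3,3],T[:3,:3]@d
def onz(c,u,v,z):
    o,d=ray(c,u,v); return o+d*(z-o[2])/d[2]
def proj(c,p):
    T=c["T"];q=T[:3,:3].T@(np.array(p)-T[:3,3]);K=c["camera_matrix"]
    return K[0,0]*q[0]/-q[2]+K[0,2],K[1,2]-K[1,1]*q[1]/-q[2]
def blobs(img,h0,h1,smin,vmin,box,amin=20):
    hsv=cv2.cvtColor(img,cv2.COLOR_BGR2HSV)
    m=cv2.inRange(hsv,(h0,smin,vmin),(h1,255,255)) if h0<=h1 else cv2.inRange(hsv,(h0,smin,vmin),(179,255,255))|cv2.inRange(hsv,(0,smin,vmin),(h1,255,255))
    k=np.zeros_like(m);x0,y0,x1,y1=box;k[y0:y1,x0:x1]=255
    n,l,st,ce=cv2.connectedComponentsWithStats(m&k)
    out=[(ce[i],st[i],np.argwhere(l==i)[:,::-1]) for i in range(1,n) if st[i][4]>=amin]
    return sorted(out,key=lambda o:-o[1][4])
E
python3 - <<'E'
from h import *
t=cv2.imread('pics/top0.png');c=get_calibration('top')
for n,a,z in [('blue',(100,125,120,60,(195,150,275,195)),.025),('yellow',(20,32,120,100,(130,165,205,215)),.025),
 ('purple',(120,150,40,60,(270,160,300,200)),.15),('red',(175,8,130,60,(296,170,322,200)),.071),
 ('ycollar',(20,32,110,100,(330,172,360,205)),.12),('lime',(33,50,100,60,(358,180,384,210)),.061)]:
    for b in blobs(t,*a)[:2]:
        bx=b[1];r=cv2.minAreaRect(b[2].astype(np.float32))
        mid=(bx[0]+bx[2]/2-.5,bx[1]+bx[3]/2-.5)
        print(n,b[0].round(1),bx,np.round(onz(c,*b[0],z),3),np.round(onz(c,*mid,z),3),np.round(onz(c,*r[0],z),3),r)
a=cv2.resize(t[145:245,105:275],None,fx=4.5,fy=4.5,interpolation=2);b=cv2.resize(t[150:220,265:435],None,fx=4.5,fy=4.5,interpolation=2)
cv2.imwrite('pics/crop1.png',cv2.resize(np.vstack([a,b]),(600*765//765*1,600)))
s=cv2.imread('pics/side0.png');cv2.imwrite('pics/crop2.png',cv2.resize(s[125:325,185:325],None,fx=3,fy=3,interpolation=2))
E
```

```text
blue [234.3 171.4] [ 206  159   58   25 1006] [0.52  0.119 0.025] [0.522 0.119 0.025] [0.522 0.118 0.025] ((234.5434112548828, 171.00186157226562), (56.94620132446289, 23.238916397094727), 2.4895529747009277)
yellow [168.8 192.3] [ 140  177   59   31 1204] [0.447 0.366 0.025] [0.448 0.365 0.025] [0.447 0.366 0.025] ((168.7412567138672, 192.15806579589844), (25.902189254760742, 58.3309211730957), 78.2317123413086)
purple [283.6 175.6] [276 167  17  17 127] [ 0.475 -0.054  0.15 ] [ 0.478 -0.055  0.15 ] [ 0.478 -0.055  0.15 ] ((284.0, 175.0), (16.0, 16.0), 90.0)
red [309. 183.] [301 175  18  17 198] [ 0.461 -0.153  0.071] [ 0.461 -0.155  0.071] [ 0.461 -0.155  0.071] ((309.5, 183.0), (16.0, 17.0), 90.0)
ycollar [345.5 189.3] [338 181  17  17 140] [ 0.427 -0.272  0.12 ] [ 0.428 -0.274  0.12 ] [ 0.428 -0.274  0.12 ] ((346.0, 189.0), (16.0, 16.0), 90.0)
lime [369.8 193.9] [361 186  19  17 245] [ 0.416 -0.374  0.061] [ 0.416 -0.375  0.061] [ 0.416 -0.375  0.061] ((370.0, 194.0), (16.0, 18.0), 90.0)
```

View pics/crop1.png

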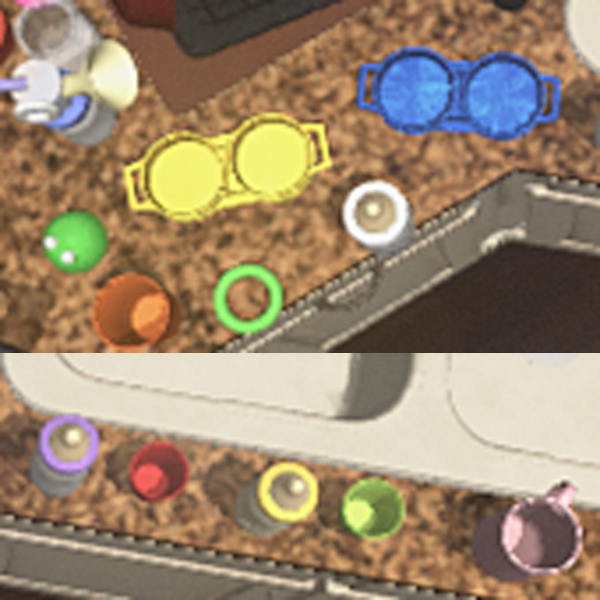

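Emit:
{"name": "play_rows", "arguments": {"targets": [[[0,0.02,-0.01,0.03,0],[0,0.03,-0.05,0.06,-0.1],[0,0.04,-0.09,0.08,-0.2],[0,0.055,-0.12,0.1,-0.3],[0,0.07,-0.15,0.11,-0.4]]]}}

```text
time_s: 0.52
tcp_pos: [0.3182, 0.425, 0.35]
ee_rot: [[0.686, -0.727, 0.001], [-0.727, -0.686, 0.002], [-0.0, -0.002, -1.0]]
wrist_force: [1.5, 0.8, 0.5]
gripper_width: 1.0
```

Emit:
{"name": "play_rows", "arguments": {"targets": [[[0,0.014,-0.03,0.01,-0.1],[0,0.028,-0.06,0.02,-0.2],[0,0.042,-0.09,0.03,-0.3],[0,0.056,-0.12,0.04,-0.4],[0,0.06,-0.15,0.04,-0.4]]]}}

```text
time_s: 0.93
tcp_pos: [0.3795, 0.2749, 0.3898]
ee_rot: [[0.348, -0.937, 0.002], [-0.937, -0.348, 0.002], [-0.001, -0.003, -1.0]]
wrist_force: [1.1, 0.5, 1.2]
gripper_width: 0.997
```

Emit:
{"name": "play_rows", "arguments": {"targets": [[[0,0.014,-0.03,0.0,-0.1],[0,0.028,-0.06,0.0,-0.2],[0,0.042,-0.09,0.0,-0.3],[0,0.056,-0.12,0.0,-0.36],[0,0.06,-0.13,0.0,-0.36]]]}}

```text
time_s: 1.35
tcp_pos: [0.4386, 0.1431, 0.3881]
ee_rot: [[-0.005, -1.0, -0.001], [-1.0, 0.005, -0.001], [0.001, 0.001, -1.0]]
wrist_force: [-0.2, 0.8, -0.3]
gripper_width: 0.998
```

```bash
python3 - <<'E'
from h import *
s=sense();print(s['time_s'],s['tcp_pos'],s['ee_rot'].round(3) if hasattr(s['ee_rot'],'round') else s['ee_rot'],s['joints'])
c=get_calibration('wrist');print(c); cv2.imwrite('pics/w1.png',capture('wrist'))
E
```

```text
1.35 [0.43862217 0.14307659 0.38808057] [[-0.005 -1.    -0.001]
 [-1.     0.005 -0.001]
 [ 0.001  0.001 -1.   ]] [ 3.83461499e+01  1.41926648e+00 -5.09417461e+00  2.27762730e-02
 -8.35476672e+01 -3.86393731e+01]
{'camera_matrix': array([[288.50812053,   0.        , 257.53819372],
       [  0.        , 288.50812053, 190.00478067],
       [  0.        ,   0.        ,   1.        ]]), 'T': array([[-9.99974422e-01, -7.06413726e-03, -1.11990658e-03,
         4.39091452e-01],
       [ 7.09903891e-03, -9.61194296e-01, -2.75780942e-01,
         6.64581944e-02],
       [ 8.71706616e-04, -2.75781839e-01,  9.61219859e-01,
         5.33501485e-01],
       [ 0.00000000e+00,  0.00000000e+00,  0.00000000e+00,
         1.00000000e+00]])}
```

View pics/w1.png

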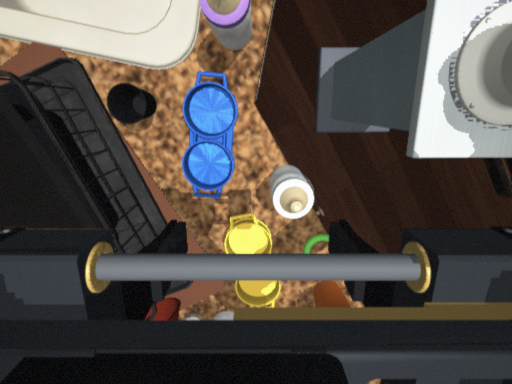

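The wrist view shows the blue wells at about (210,107) and (209,163), and the white collar at (292,196). The purple collar at the top edge is cut off, and the yellow caddy's far well is partly hidden by the gripper bar.

```bash
cat >> h.py <<'E'
def lobes(img,c,a,z=.034):
    b=blobs(img,*a)[0][2]; m=np.zeros(img.shape[:2],np.uint8); m[b[:,1],b[:,0]]=255
    cs,_=cv2.findContours(m,cv2.RETR_EXTERNAL,cv2.CHAIN_APPROX_NONE); cv2.drawContours(m,cs,-1,255,-1)
    m=cv2.resize(m,None,fx=4,fy=4,interpolation=1); d=cv2.distanceTransform((m>127).astype(np.uint8),2,5)
    out=[]
    for _ in range(2):
        r=d.max(); ys,xs=np.where(d>r-1); p=np.array([xs.mean(),ys.mean()])
        # cluster around first max
        _,_,_,pk=cv2.minMaxLoc(d); k=np.hypot(xs-pk[0],ys-pk[1])<r/2; p=np.array([xs[k].mean(),ys[k].mean()])
        out.append((onz(c,*((p+.5)/4-.5),z),r/4)); cv2.circle(d,(int(p[0]),int(p[1])),int(r*1.1),0,-1)
    return out
E
python3 - <<'E'
from h import *
t=cv2.imread('pics/top0.png');ct=get_calibration('top');w=cv2.imread('pics/w1.png');cw=get_calibration('wrist')
def show(n,o):
    v=o[0][0]-o[1][0];print(n,[(p.round(4),round(r,1)) for p,r in o],'mid',((o[0][0]+o[1][0])/2).round(4),'d',np.linalg.norm(v).round(4),'ang',np.degrees(np.arctan2(v[1],v[0])).round(1))
show('blue top',lobes(t,ct,(100,125,120,60,(195,150,275,195))))
show('yel top',lobes(t,ct,(20,32,120,100,(130,165,205,215))))
show('blue wr',lobes(w,cw,(100,125,120,60,(170,60,250,205))))
g=cv2.cvtColor(w,cv2.COLOR_BGR2GRAY)
for img,c,box in((w,cw,(262,165,322,225)),(t,ct,(195,190,228,222))):
    g=cv2.cvtColor(img,cv2.COLOR_BGR2HSV);x0,y0,x1,y1=box
    for vm in (190,215):
        m=cv2.inRange(g[y0:y1,x0:x1],(0,0,vm),(179,60,255));n,l,st,ce=cv2.connectedComponentsWithStats(m);i=1+st[1:,4].argmax()
        pts=np.argwhere(l==i)[:,::-1].astype(np.float32);q,r=cv2.minEnclosingCircle(pts);print('white',vm,st[i],np.array(q)+[x0,y0],r,onz(c,q[0]+x0,q[1]+y0,.115).round(4))
b=blobs(w,120,150,40,60,(190,0,260,40))[0];print(b[1]);print('purple',onz(cw,b[1][0]+b[1][2]/2,b[1][1]+b[1][3]-.5,.15))
E
```

```text
blue top [(array([0.5237, 0.1641, 0.034 ]), np.float32(11.7)), (array([0.5152, 0.0759, 0.034 ]), np.float32(11.1))] mid [0.5195 0.12   0.034 ] d 0.0886 ang 84.5
yel top [(array([0.4547, 0.3179, 0.034 ]), np.float32(12.5)), (array([0.4368, 0.4079, 0.034 ]), np.float32(12.5))] mid [0.4458 0.3629 0.034 ] d 0.0918 ang -78.7
blue wr [(array([0.5185, 0.0696, 0.034 ]), np.float32(26.7)), (array([0.5264, 0.1603, 0.034 ]), np.float32(25.2))] mid [0.5224 0.115  0.034 ] d 0.091 ang -95.0
white 190 [ 11  14  41  40 842] [292.89655113 198.10344696] 20.664596557617188 [0.3858 0.1996 0.115 ]
white 215 [ 11  14  41  40 805] [293.03691292 198.52684402] 20.40235710144043 [0.3856 0.2003 0.115 ]
white 190 [  7   6  19  18 156] [210.86363602 204.86363602] 9.206862449645996 [0.3846 0.2013 0.115 ]
white 215 [  8   6  17  18 130] [211.21999931 204.77999973] 8.909465789794922 [0.3848 0.2    0.115 ]
[199   0  51  28 741]
purple [ 0.47767261 -0.0250111   0.15      ]
```

Emit:
{"name": "play_rows", "arguments": {"targets": [[[0,0.01,-0.04,0,0],[0,0.02,-0.08,0,0],[0,0.03,-0.12,-0.01,0],[0,0.035,-0.16,-0.02,0],[0,0.035,-0.16,-0.02,0]]]}}

```text
time_s: 1.82
tcp_pos: [0.4722, -0.0182, 0.3659]
ee_rot: [[-0.006, -1.0, -0.005], [-1.0, 0.006, -0.001], [0.001, 0.005, -1.0]]
wrist_force: [-0.9, 0.9, -0.4]
gripper_width: 1.003
```

```bash
python3 - <<'E'
from h import *
s=sense();print(s['time_s'],s['tcp_pos'],s['joints'])
c=get_calibration('wrist');w=capture('wrist'); cv2.imwrite('pics/w2.png',w)
for n,a,z in [('purple',(120,150,40,60,(100,0,400,230)),.15),('red',(175,8,130,60,(100,0,400,230)),.071),('ycollar',(20,32,110,100,(100,0,400,100)),.12),('blue',(100,118,120,60,(100,0,400,300)),.034)]:
    for b in blobs(w,*a)[:2]:
        bx=b[1];q,r=cv2.minEnclosingCircle(b[2].astype(np.float32));print(n,bx,onz(c,*q,z).round(4),r)
E
```

```text
1.8167 [ 0.47224446 -0.01815064  0.36588705] [ 1.75533871e+01  3.06877721e+00 -6.38855164e+00 -1.36867701e-02
 -8.08438478e+01 -1.78789587e+01]
purple [229 115  48  50 985] [ 0.4777 -0.0563  0.15  ] 24.61423110961914
red [ 242   38   44   48 1657] [ 0.462  -0.1569  0.071 ] 23.90983009338379
blue [ 203  172   54   82 3458] [0.5259 0.0865 0.034 ] 45.304412841796875
blue [224 280  14   2  23] [0.5242 0.2194 0.034 ] 6.5193023681640625
```

View pics/w2.png

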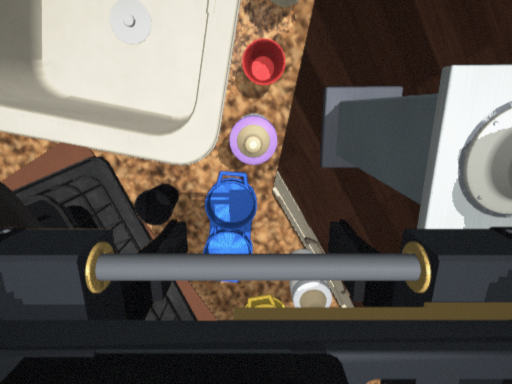

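Emit:
{"name": "play_rows", "arguments": {"targets": [[[0,0.006,-0.038,0,0],[0,0.006,-0.038,-0.04,0],[0,0.006,-0.038,-0.08,0],[0,0.006,-0.038,-0.12,0],[0,0.006,-0.038,-0.15,0]]]}}

```text
time_s: 2.28
tcp_pos: [0.4777, -0.0507, 0.2155]
ee_rot: [[0.001, -1.0, -0.003], [-1.0, -0.001, 0.001], [-0.001, 0.003, -1.0]]
wrist_force: [0.0, 0.7, 0.0]
gripper_width: 0.999
```

```bash
python3 - <<'E'
from h import *
c=get_calibration('wrist');s=sense();print(s['tcp_pos']);w=capture('wrist'); cv2.imwrite('pics/w3.png',w)
for b in blobs(w,120,150,40,60,(50,0,450,384))[:2]:
    q,r=cv2.minEnclosingCircle(b[2].astype(np.float32));print(b[1],onz(c,*q,.155).round(4),r)
E
```

```text
[ 0.47769421 -0.05072839  0.21548563]
[ 221  164   78   79 2490] [ 0.4778 -0.0575  0.155 ] 39.87995529174805
```

Emit:
{"name": "play_rows", "arguments": {"targets": [[[0,0,-0.002,-0.02,0],[0,0,-0.002,-0.03,0],[0,0,-0.002,-0.03,0]]]}}

```text
time_s: 2.58
tcp_pos: [0.4783, -0.0528, 0.1871]
ee_rot: [[0.002, -1.0, -0.004], [-1.0, -0.002, -0.0], [0.0, 0.004, -1.0]]
wrist_force: [0.1, -0.2, 0.4]
gripper_width: 1.001
```

Emit:
{"name": "play_rows", "arguments": {"targets": [[[0,0,-0.004,-0.01,0],[0,0,-0.004,-0.022,0],[0,0,-0.004,-0.034,0],[0,0,-0.004,-0.034,0],[1,0,-0.004,-0.034,0]]]}}

```text
time_s: 3.0
tcp_pos: [0.4799, -0.0572, 0.1555]
ee_rot: [[0.002, -1.0, 0.001], [-1.0, -0.002, -0.0], [0.0, -0.001, -1.0]]
wrist_force: [0.4, -0.3, 0.3]
gripper_width: 0.976
```

Emit:
{"name": "play_rows", "arguments": {"targets": [[[1,0,0,0,0],[1,0,0,0,0],[1,0,0,0,0],[1,0,0,0,0],[1,0,0,0,0]]]}}

```text
time_s: 3.42
tcp_pos: [0.4792, -0.0579, 0.1549]
ee_rot: [[0.0, -1.0, 0.001], [-1.0, -0.0, -0.0], [0.0, -0.001, -1.0]]
wrist_force: [0.1, 0.5, 2.3]
gripper_width: 0.669
```

Emit:
{"name": "play_rows", "arguments": {"targets": [[[1,0,0,0,0],[1,0,0,0,0],[1,0,0,0.01,0],[1,0,0,0.02,0],[1,0,0,0.03,0]]]}}

```text
time_s: 3.83
tcp_pos: [0.4785, -0.058, 0.1838]
ee_rot: [[-0.0, -1.0, -0.002], [-1.0, 0.0, 0.0], [-0.0, 0.002, -1.0]]
wrist_force: [-1.6, -0.8, -2.8]
gripper_width: 0.668
```

Emit:
{"name": "play_rows", "arguments": {"targets": [[[1,0,0,0.03,0],[1,0,0,0.06,0],[1,0.005,0.0,0.08,0],[1,0.005,0.0,0.09,0],[1,0.005,0.0,0.09,0]]]}}

```text
time_s: 4.25
tcp_pos: [0.485, -0.0578, 0.2759]
ee_rot: [[-0.0, -1.0, 0.004], [-1.0, 0.0, 0.001], [-0.001, -0.004, -1.0]]
wrist_force: [-0.5, -0.5, -2.8]
gripper_width: 0.666
```

```bash
python3 - <<'E'
from h import *
c=get_calibration('wrist');s=sense();print(s['tcp_pos']);w=capture('wrist'); cv2.imwrite('pics/w4.png',w)
b=blobs(w,100,118,120,60,(100,0,400,300))
for q in b[:3]: print(q[1])
E
```

```text
[ 0.48497411 -0.05777534  0.27593555]
[204 281  34  19 403]
```

View pics/w4.png

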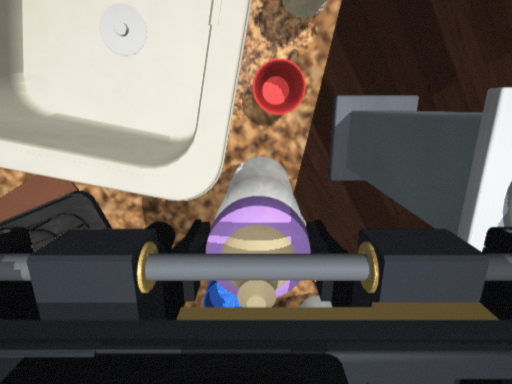

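The purple bottle hangs upright in the jaws. The blue caddy is hidden behind it, so I'll use the earlier clear view w2 to refine the near well.

```bash
python3 - <<'E'
from h import *
w=cv2.imread('pics/w2.png');c=get_calibration('wrist');T=c['T'].copy();s=sense()
T[:3,3]+=np.array([0.47224,-0.01815,0.36589])-s['tcp_pos'];c={'camera_matrix':c['camera_matrix'],'T':T}
for p in lobes(w,c,(100,118,120,60,(100,0,400,250))): print(p)
b=blobs(w,120,150,40,60,(100,0,400,230))[0];q,r=cv2.minEnclosingCircle(b[2].astype(np.float32));print(onz(c,*q,.155))
# expected rim circle for candidates
for y in(.068,.072): print(y,proj(c,(.517,y,.034)),proj(c,(.517,y-.0465,.034)),proj(c,(.517-.0465,y,.034)),proj(c,(.517+.0465,y,.034)))
E
```

```text
(array([0.52041562, 0.06889528, 0.034     ]), np.float32(25.067444))
(array([0.52384051, 0.12098881, 0.034     ]), np.float32(17.75))
[ 0.47892114 -0.05633584  0.155     ]
0.068 (np.float64(232.47580089546324), np.float64(203.93009883554376)) (np.float64(231.74823631166777), np.float64(178.03587430771805)) (np.float64(259.11008592811794), np.float64(203.86444229778505)) (np.float64(205.843564705102), np.float64(203.9957503226735))
0.072 (np.float64(232.53664912316353), np.float64(206.09570406878947)) (np.float64(231.8123235439775), np.float64(180.31675660979252)) (np.float64(259.11235090566004), np.float64(206.03027506891786)) (np.float64(205.962987180006), np.float64(206.16112804660565))
```

Emit:
{"name": "play_rows", "arguments": {"targets": [[[1,0.008,0.025,0,0],[1,0.016,0.06,0,0],[1,0.026,0.095,0,0],[1,0.034,0.128,0,0],[1,0.034,0.128,0,0]]]}}

```text
time_s: 4.72
tcp_pos: [0.5184, 0.0744, 0.2712]
ee_rot: [[0.004, -1.0, -0.003], [-1.0, -0.004, 0.0], [-0.0, 0.003, -1.0]]
wrist_force: [-0.5, -0.1, -1.6]
gripper_width: 0.669
```

```bash
python3 - <<'E'
from h import *
s=sense();print(s['tcp_pos'])
a=capture('side');b=capture('top')
a=cv2.resize(a[120:260,200:340],(560,560),interpolation=2)
cv2.imwrite('pics/s1.png',a)
E
```

```text
[0.5184006  0.07440883 0.27116408]
```

View pics/s1.png

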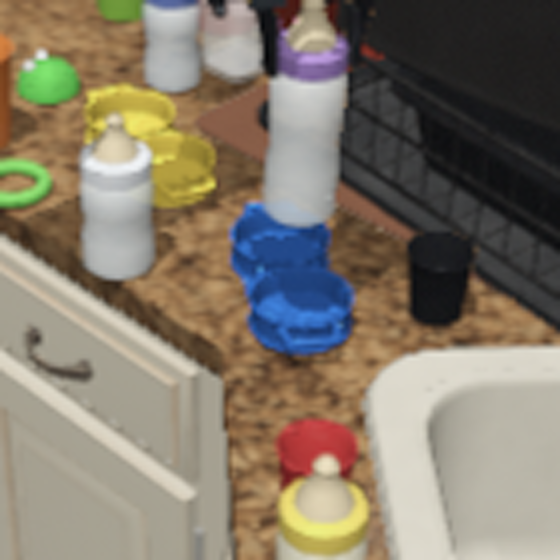

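The side view shows the bottle held above the caddy. The near blue well's rim is centred at about (301,299) in the crop, which is about (275,194.5) in the picture.

```bash
python3 - <<'E'
from h import *
c=get_calibration('side')
print(onz(c,275.2,194.5,.034),proj(c,(.519,.07,.034)),proj(c,(.5184,.0744,.116)))
E
```

```text
[0.51907761 0.06062427 0.034     ] (np.float64(274.3941421170242), np.float64(192.91701981905314)) (np.float64(274.8307087481142), np.float64(172.39012056337486))
```

Emit:
{"name": "play_rows", "arguments": {"targets": [[[1,0,-0.003,0,0],[1,0,-0.006,-0.02,0],[1,0,-0.006,-0.04,0],[1,0,-0.006,-0.06,0],[1,0,-0.006,-0.07,0]]]}}

```text
time_s: 5.23
tcp_pos: [0.5158, 0.0622, 0.2013]
ee_rot: [[-0.003, -1.0, -0.006], [-1.0, 0.003, -0.001], [0.001, 0.006, -1.0]]
wrist_force: [-0.6, -0.1, -1.6]
gripper_width: 0.664
```

Emit:
{"name": "play_rows", "arguments": {"targets": [[[1,0,0,-0.01,0],[1,0,0,-0.02,0],[1,0,0,-0.03,0],[1,0,0,-0.034,0],[1,0,0,-0.034,0]]]}}

```text
time_s: 5.65
tcp_pos: [0.5176, 0.0638, 0.1694]
ee_rot: [[-0.0, -1.0, -0.002], [-1.0, 0.0, -0.001], [0.001, 0.002, -1.0]]
wrist_force: [0.6, 0.1, -2.2]
gripper_width: 0.663
```

Emit:
{"name": "play_rows", "arguments": {"targets": [[[1,0.001,0.003,0,0],[1,0.001,0.003,-0.003,0],[1,0.001,0.003,-0.005,0],[1,0.001,0.003,-0.006,0],[1,0.001,0.003,-0.006,0]]]}}

```text
time_s: 6.07
tcp_pos: [0.5189, 0.0671, 0.1642]
ee_rot: [[0.0, -1.0, -0.0], [-1.0, -0.0, -0.0], [0.0, 0.0, -1.0]]
wrist_force: [-0.2, -0.3, -1.7]
gripper_width: 0.667
```

Nearly at the floor; creeping down until the force shows contact.

Emit:
{"name": "play_rows", "arguments": {"targets": [[[1,0,0,-0.001,0],[1,0,0,-0.002,0],[1,0,0,-0.003,0],[1,0,0,-0.003,0]]]}}

```text
time_s: 6.4
tcp_pos: [0.5194, 0.0671, 0.1639]
ee_rot: [[0.001, -1.0, 0.001], [-1.0, -0.001, -0.0], [0.0, -0.001, -1.0]]
wrist_force: [-3.9, 1.4, 11.5]
gripper_width: 0.663
```

Emit:
{"name": "play_rows", "arguments": {"targets": [[[1,0,0,0.001,0],[0,0,0,0.001,0],[0,0,0,0.001,0],[0,0,0,0.001,0],[0,0,0,0.001,0]]]}}

```text
time_s: 6.82
tcp_pos: [0.5192, 0.0671, 0.1621]
ee_rot: [[-0.0, -1.0, 0.0], [-1.0, 0.0, -0.0], [0.0, -0.0, -1.0]]
wrist_force: [-0.6, -0.1, 1.6]
gripper_width: 0.887
```

Emit:
{"name": "play_rows", "arguments": {"targets": [[[0,0,0,0,0],[0,0,0,0,0],[0,0,0,0.03,0],[0,0,0,0.07,0],[0,0,0,0.11,0]]]}}

```text
time_s: 7.23
tcp_pos: [0.5184, 0.0667, 0.2727]
ee_rot: [[0.0, -1.0, -0.003], [-1.0, -0.0, -0.002], [0.002, 0.003, -1.0]]
wrist_force: [1.1, 0.3, 0.8]
gripper_width: 0.995
```

Emit:
{"name": "play_rows", "arguments": {"targets": [[[0,0,0,0.03,0],[0,0,0,0.06,0],[0,-0.03,0.02,0.06,0],[0,-0.06,0.04,0.06,0],[0,-0.08,0.08,0.06,0]]]}}

```text
time_s: 7.65
tcp_pos: [0.4384, 0.143, 0.3331]
ee_rot: [[-0.004, -1.0, 0.0], [-1.0, 0.004, 0.001], [-0.001, -0.0, -1.0]]
wrist_force: [0.7, 1.5, -0.2]
gripper_width: 1.003
```

```bash
python3 - <<'E'
from h import *
c=get_calibration('wrist');s=sense();print(s['tcp_pos']);w=capture('wrist'); cv2.imwrite('pics/w5.png',w)
np.save('pics/w5T.npy',c['T'])
E
```

```text
[0.43844253 0.14304299 0.33306512]
```

View pics/w5.png

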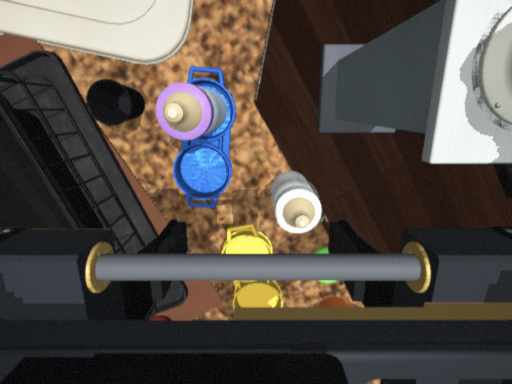

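The purple bottle stands in the near well, collar at (185,111). The free blue well is at about (203,171) and the white collar at about (297,208).

```bash
python3 - <<'E'
from h import *
c=get_calibration('wrist');c['T']=np.load('pics/w5T.npy');w=cv2.imread('pics/w5.png')
p=blobs(w,120,150,40,60,(140,60,240,160))[0];q,r=cv2.minEnclosingCircle(p[2].astype(np.float32));print('purple',onz(c,*q,.164))
b=blobs(w,100,118,120,60,(160,140,250,215))[0];print('blue half',b[1])
x,y,W,H=b[1][:4];print('far well x mid',onz(c,x+W/2-.5,171,.034),'loop end',onz(c,203,y+H-.5,.02)); print('well',onz(c,203,171,.034))
print('near loop',onz(c,208,67,.02))
g=cv2.cvtColor(w,cv2.COLOR_BGR2HSV)[175:240,265:330];m=cv2.inRange(g,(0,0,200),(179,60,255));n,l,st,ce=cv2.connectedComponentsWithStats(m);i=1+st[1:,4].argmax()
q,r=cv2.minEnclosingCircle(np.argwhere(l==i)[:,::-1].astype(np.float32));print('white',onz(c,q[0]+265,q[1]+175,.117),r)
E
```

```text
purple [0.51586664 0.06965249 0.164     ]
blue half [ 173  140   59   68 3053]
far well x mid [0.52687726 0.16286793 0.034     ] loop end [0.5316811  0.22865801 0.02      ]
well [0.52530395 0.16287694 0.034     ]
near loop [0.5115586 0.0096026 0.02     ]
white [0.38581504 0.19992741 0.117     ] 23.430849075317383
```

Emit:
{"name": "play_rows", "arguments": {"targets": [[[0,-0.025,0.03,0,0],[0,-0.053,0.056,0,0],[0,-0.053,0.056,-0.04,0],[0,-0.053,0.056,-0.08,0],[0,-0.053,0.056,-0.12,0]]]}}

```text
time_s: 8.12
tcp_pos: [0.387, 0.2014, 0.2118]
ee_rot: [[0.003, -1.0, 0.002], [-1.0, -0.003, 0.003], [-0.003, -0.002, -1.0]]
wrist_force: [-0.2, 0.5, -0.7]
gripper_width: 0.998
```

Emit:
{"name": "play_rows", "arguments": {"targets": [[[0,0,0,-0.02,0],[0,0,0,-0.04,0],[0,0,0,-0.06,0],[0,0,0,-0.06,0],[0,0,0,-0.06,0]]]}}

```text
time_s: 8.53
tcp_pos: [0.3873, 0.2001, 0.1519]
ee_rot: [[0.0, -1.0, -0.001], [-1.0, -0.0, -0.002], [0.002, 0.001, -1.0]]
wrist_force: [1.0, 0.7, 0.7]
gripper_width: 0.998
```

```bash
python3 - <<'E'
from h import *
c=get_calibration('wrist');s=sense();print(s['tcp_pos']);w=capture('wrist'); cv2.imwrite('pics/w6.png',w)
g=cv2.cvtColor(w,cv2.COLOR_BGR2HSV)[100:245,190:330];m=cv2.inRange(g,(0,0,190),(179,60,255));n,l,st,ce=cv2.connectedComponentsWithStats(m);i=1+st[1:,4].argmax()
q,r=cv2.minEnclosingCircle(np.argwhere(l==i)[:,::-1].astype(np.float32));print('white',st[i],onz(c,q[0]+190,q[1]+100,.117),r)
E
```

```text
[0.38729832 0.20005277 0.15191711]
white [  25    0  107  145 5469] [0.37943741 0.16592547 0.117     ] 84.25849151611328
```

Emit:
{"name": "play_rows", "arguments": {"targets": [[[0,-0.001,0,-0.015,0],[0,-0.001,0,-0.03,0],[0,-0.001,0,-0.039,0],[0,-0.001,0,-0.039,0],[1,-0.001,0,-0.039,0]]]}}

```text
time_s: 9.0
tcp_pos: [0.3872, 0.201, 0.1145]
ee_rot: [[0.0, -1.0, 0.002], [-1.0, -0.0, 0.001], [-0.001, -0.002, -1.0]]
wrist_force: [0.7, 0.2, 0.3]
gripper_width: 0.974
```

Emit:
{"name": "play_rows", "arguments": {"targets": [[[1,0,0,0,0],[1,0,0,0,0],[1,0,0,0,0],[1,0,0,0,0],[1,0,0,0,0]]]}}

```text
time_s: 9.42
tcp_pos: [0.3866, 0.2005, 0.1139]
ee_rot: [[0.0, -1.0, 0.001], [-1.0, -0.0, 0.001], [-0.001, -0.001, -1.0]]
wrist_force: [-0.5, 1.1, 3.4]
gripper_width: 0.706
```

Emit:
{"name": "play_rows", "arguments": {"targets": [[[1,0,0,0,0],[1,0,0,0.01,0],[1,0,0,0.03,0],[1,0,0,0.06,0],[1,0,0,0.08,0]]]}}

```text
time_s: 9.83
tcp_pos: [0.3866, 0.2004, 0.1948]
ee_rot: [[0.0, -1.0, 0.001], [-1.0, -0.0, 0.0], [-0.0, -0.001, -1.0]]
wrist_force: [1.0, 0.2, -1.2]
gripper_width: 0.706
```

Emit:
{"name": "play_rows", "arguments": {"targets": [[[1,0.03,-0.008,0,0],[1,0.07,-0.018,0,0],[1,0.105,-0.028,0,0],[1,0.138,-0.036,0,0],[1,0.138,-0.036,0,0]]]}}

```text
time_s: 10.25
tcp_pos: [0.5293, 0.1634, 0.192]
ee_rot: [[-0.003, -1.0, 0.002], [-1.0, 0.003, -0.001], [0.001, -0.002, -1.0]]
wrist_force: [0.9, -0.2, -0.9]
gripper_width: 0.708
```

Emit:
{"name": "play_rows", "arguments": {"targets": [[[1,0,0,-0.02,0],[1,0,0,-0.04,0],[1,0,0,-0.055,0],[1,0,0,-0.064,0],[1,0,0,-0.064,0]]]}}

```text
time_s: 10.67
tcp_pos: [0.5227, 0.1635, 0.1266]
ee_rot: [[-0.001, -1.0, -0.005], [-1.0, 0.001, -0.003], [0.003, 0.005, -1.0]]
wrist_force: [0.0, -0.4, -2.2]
gripper_width: 0.706
```

Emit:
{"name": "play_rows", "arguments": {"targets": [[[1,0,0,-0.002,0],[1,0,0,-0.004,0],[1,0,0,-0.005,0],[1,0,0,-0.006,0],[1,0,0,-0.006,0]]]}}

```text
time_s: 11.08
tcp_pos: [0.5245, 0.1645, 0.1237]
ee_rot: [[0.0, -1.0, 0.001], [-1.0, -0.0, 0.001], [-0.001, -0.001, -1.0]]
wrist_force: [0.1, -0.3, -1.4]
gripper_width: 0.701
```

Emit:
{"name": "play_rows", "arguments": {"targets": [[[1,0,0,-0.001,0],[1,0,0,-0.002,0],[1,0,0,-0.002,0]]]}}

```text
time_s: 11.33
tcp_pos: [0.5248, 0.1645, 0.123]
ee_rot: [[0.001, -1.0, 0.001], [-1.0, -0.001, 0.0], [-0.0, -0.001, -1.0]]
wrist_force: [-3.4, -0.8, 5.5]
gripper_width: 0.702
```

Emit:
{"name": "play_rows", "arguments": {"targets": [[[1,0,0,0.001,0],[0,0,0,0.001,0],[0,0,0,0.001,0],[0,0,0,0.001,0],[0,0,0,0.001,0]]]}}

```text
time_s: 11.75
tcp_pos: [0.5245, 0.1644, 0.1223]
ee_rot: [[0.0, -1.0, 0.0], [-1.0, -0.0, -0.0], [0.0, -0.0, -1.0]]
wrist_force: [0.5, 0.2, -0.1]
gripper_width: 0.922
```

Emit:
{"name": "play_rows", "arguments": {"targets": [[[0,0,0,0,0],[0,0,0,0.02,0],[0,0,0,0.06,0],[0,0,0,0.1,0],[0,0,0,0.14,0]]]}}

```text
time_s: 12.17
tcp_pos: [0.5241, 0.1641, 0.2637]
ee_rot: [[0.0, -1.0, -0.001], [-1.0, -0.0, -0.001], [0.001, 0.001, -1.0]]
wrist_force: [1.3, 0.8, 0.3]
gripper_width: 1.001
```

Emit:
{"name": "play_rows", "arguments": {"targets": [[[0,0,0,0.04,0],[0,0,0,0.08,0],[0,-0.01,-0.03,0.09,0],[0,-0.02,-0.07,0.09,0],[0,-0.03,-0.11,0.09,0]]]}}

```text
time_s: 12.58
tcp_pos: [0.4942, 0.0539, 0.3534]
ee_rot: [[0.002, -1.0, 0.002], [-1.0, -0.002, 0.001], [-0.001, -0.002, -1.0]]
wrist_force: [1.1, -0.9, -1.0]
gripper_width: 0.997
```

Emit:
{"name": "play_rows", "arguments": {"targets": [[[0,-0.015,-0.038,0,0],[0,-0.03,-0.076,-0.0,0],[0,-0.045,-0.115,0.0,0],[0,-0.05,-0.155,0.0,0],[0,-0.06,-0.19,0.0,0]]]}}

```text
time_s: 13.0
tcp_pos: [0.4336, -0.1376, 0.3527]
ee_rot: [[0.0, -1.0, 0.001], [-1.0, -0.0, -0.0], [0.0, -0.001, -1.0]]
wrist_force: [0.8, -0.8, 0.2]
gripper_width: 0.999
```

Emit:
{"name": "play_rows", "arguments": {"targets": [[[0,0,-0.03,0,0],[0,0,-0.06,0,0],[0,0,-0.08,0,0],[0,0,-0.08,0,0]]]}}

```text
time_s: 13.33
tcp_pos: [0.4341, -0.2184, 0.3519]
ee_rot: [[-0.004, -1.0, -0.001], [-1.0, 0.004, -0.0], [0.001, 0.001, -1.0]]
wrist_force: [-0.2, -0.0, 0.7]
gripper_width: 1.001
```

```bash
python3 - <<'E'
from h import *
c=get_calibration('wrist');s=sense();print(s['time_s'],s['tcp_pos'],s['joints']);w=capture('wrist'); cv2.imwrite('pics/w7.png',w)
for n,a,z in [('red',(175,8,130,60,(100,0,400,384)),.071),('ycollar',(20,31,110,100,(180,60,330,240)),.125),('lime',(33,50,100,60,(100,0,400,200)),.061)]:
    for b in blobs(w,*a)[:2]:
        q,r=cv2.minEnclosingCircle(b[2].astype(np.float32));print(n,b[1],onz(c,*q,z).round(4),r)
t=capture('top');cv2.imwrite('pics/t2.png',cv2.resize(t[140:240,110:280],None,fx=4,fy=4,interpolation=2))
E
```

```text
13.3333 [ 0.43408413 -0.21839977  0.35186683] [-7.48673314e+00  4.61054053e+00 -6.66060525e+00  3.59725537e-02
 -7.87787497e+01  7.23114129e+00]
red [ 220  176   40   43 1299] [ 0.4625 -0.1614  0.071 ] 21.710073471069336
ycollar [239 100  47  49 982] [ 0.4279 -0.2748  0.125 ] 24.639442443847656
lime [ 246   19   46   51 1588] [ 0.4176 -0.3784  0.061 ] 25.40448760986328
```

View pics/w7.png

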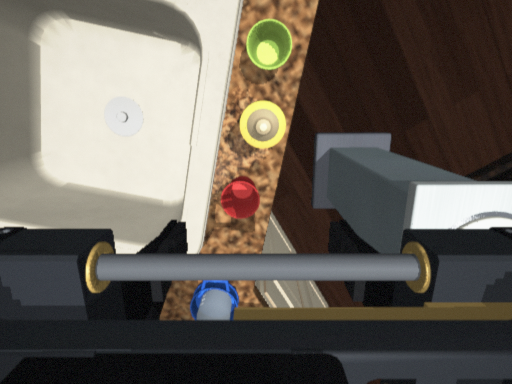

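View pics/t2.png

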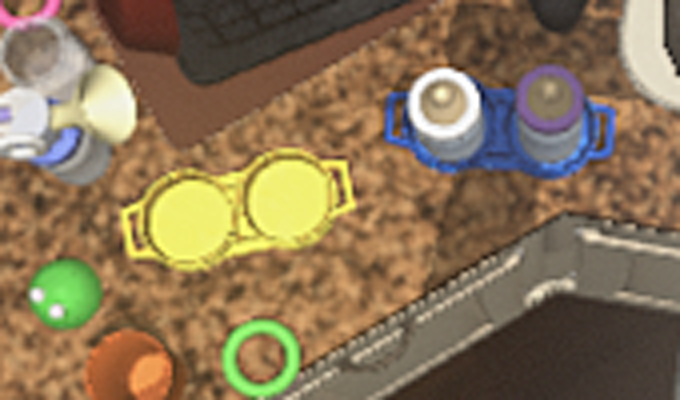

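Both night bottles stand in the blue caddy. In the wrist view the yellow collar is at (263,124), lime at (269,44) and red at (240,198).

Emit:
{"name": "play_rows", "arguments": {"targets": [[[0,-0.003,-0.03,0,0],[0,-0.006,-0.056,0,0],[0,-0.006,-0.056,-0.04,0],[0,-0.006,-0.056,-0.08,0],[0,-0.006,-0.056,-0.12,0]]]}}

```text
time_s: 13.85
tcp_pos: [0.4287, -0.2709, 0.2317]
ee_rot: [[0.001, -1.0, 0.003], [-1.0, -0.001, -0.0], [0.0, -0.003, -1.0]]
wrist_force: [0.5, -0.6, -1.3]
gripper_width: 1.002
```

Emit:
{"name": "play_rows", "arguments": {"targets": [[[0,0,0,-0.02,0],[0,0,0,-0.04,0],[0,0,0,-0.06,0],[0,0,0,-0.06,0],[0,0,0,-0.06,0]]]}}

```text
time_s: 14.27
tcp_pos: [0.4284, -0.2708, 0.1721]
ee_rot: [[0.002, -1.0, -0.002], [-1.0, -0.002, 0.0], [-0.0, 0.002, -1.0]]
wrist_force: [0.0, 0.7, 1.4]
gripper_width: 1.005
```

```bash
python3 - <<'E'
from h import *
c=get_calibration('wrist');s=sense();print(s['tcp_pos']);w=capture('wrist'); cv2.imwrite('pics/w8.png',w)
for b in blobs(w,18,32,100,90,(150,60,370,250))[:2]:
    q,r=cv2.minEnclosingCircle(b[2].astype(np.float32));print(b[1],onz(c,*q,.13).round(4),r)
E
```

```text
[ 0.42839583 -0.27075535  0.17206836]
[ 217  171   84   79 2780] [ 0.4287 -0.2778  0.13  ] 42.11627960205078
[252  69  30  24 407] [ 0.4237 -0.363   0.13  ] 15.508162498474121
```

Emit:
{"name": "play_rows", "arguments": {"targets": [[[0,0,-0.004,-0.015,0],[0,0,-0.004,-0.03,0],[0,0,-0.004,-0.048,0],[0,0,-0.004,-0.048,0],[1,0,-0.004,-0.048,0]]]}}

```text
time_s: 14.73
tcp_pos: [0.4291, -0.2757, 0.1254]
ee_rot: [[0.001, -1.0, 0.001], [-1.0, -0.001, -0.001], [0.001, -0.001, -1.0]]
wrist_force: [-0.3, -0.0, 0.2]
gripper_width: 0.971
```

Emit:
{"name": "play_rows", "arguments": {"targets": [[[1,0,0,0,0],[1,0,0,0,0],[1,0,0,0,0],[1,0,0,0,0],[1,0,0,0,0]]]}}

```text
time_s: 15.15
tcp_pos: [0.4287, -0.2758, 0.1251]
ee_rot: [[0.0, -1.0, 0.001], [-1.0, -0.0, -0.001], [0.001, -0.001, -1.0]]
wrist_force: [-0.8, 0.2, 2.2]
gripper_width: 0.664
```

Emit:
{"name": "play_rows", "arguments": {"targets": [[[1,0,0,0,0],[1,0,0,0.01,0],[1,0,0,0.04,0],[1,0,0,0.08,0],[1,0,0,0.11,0]]]}}

```text
time_s: 15.57
tcp_pos: [0.4284, -0.2758, 0.2368]
ee_rot: [[0.0, -1.0, 0.001], [-1.0, -0.0, -0.001], [0.001, -0.001, -1.0]]
wrist_force: [1.0, -0.6, -1.5]
gripper_width: 0.666
```

Emit:
{"name": "play_rows", "arguments": {"targets": [[[1,0,0,0.04,0],[1,0,0,0.08,0],[1,0,0.015,0.115,0],[1,0,0.055,0.12,0],[1,0,0.095,0.12,0]]]}}

```text
time_s: 15.98
tcp_pos: [0.4291, -0.1805, 0.3574]
ee_rot: [[-0.004, -1.0, 0.006], [-1.0, 0.004, -0.0], [0.0, -0.006, -1.0]]
wrist_force: [1.1, 1.3, -3.1]
gripper_width: 0.666
```

Emit:
{"name": "play_rows", "arguments": {"targets": [[[1,0,0.04,0,0.04],[1,0,0.08,0,0.08],[1,0,0.12,0,0.12],[1,0,0.16,0,0.16],[1,0,0.2,0,0.19]]]}}

```text
time_s: 16.4
tcp_pos: [0.4273, 0.0211, 0.3546]
ee_rot: [[0.191, -0.982, -0.0], [-0.982, -0.191, 0.001], [-0.001, -0.0, -1.0]]
wrist_force: [1.0, 0.5, -2.2]
gripper_width: 0.665
```

Emit:
{"name": "play_rows", "arguments": {"targets": [[[1,0,0.04,0,0],[1,0,0.08,0,0],[1,0,0.12,0,0],[1,0,0.16,0,0],[1,0,0.2,0,0]]]}}

```text
time_s: 16.82
tcp_pos: [0.4273, 0.2211, 0.3546]
ee_rot: [[0.189, -0.982, -0.0], [-0.982, -0.189, 0.0], [-0.0, 0.0, -1.0]]
wrist_force: [1.6, -0.9, -2.1]
gripper_width: 0.668
```

Emit:
{"name": "play_rows", "arguments": {"targets": [[[1,0,0.04,0,0],[1,0,0.08,0,0],[1,0,0.12,0,0],[1,0,0.12,0,0],[1,0,0.12,0,0]]]}}

```text
time_s: 17.23
tcp_pos: [0.4276, 0.3411, 0.3529]
ee_rot: [[0.191, -0.982, -0.003], [-0.982, -0.191, -0.002], [0.002, 0.003, -1.0]]
wrist_force: [0.8, 0.7, -1.3]
gripper_width: 0.667
```

```bash
python3 - <<'E'
from h import *
c=get_calibration('wrist');s=sense();print(s['time_s'],s['tcp_pos']);w=capture('wrist'); cv2.imwrite('pics/w9.png',w);np.save('pics/w9T.npy',c['T'])
sd=capture('side');cv2.imwrite('pics/s2.png',sd)
a=sd[90:230,170:320];cv2.imwrite('pics/v9.png',np.hstack([cv2.resize(w[60:360,130:430],(420,420)),cv2.resize(a,(375,350)) if 0 else cv2.copyMakeBorder(cv2.resize(a,(375,350),interpolation=2),0,70,0,0,0)]))
E
```

```text
17.2333 [0.42761611 0.34108901 0.3528862 ]
```

View pics/v9.png

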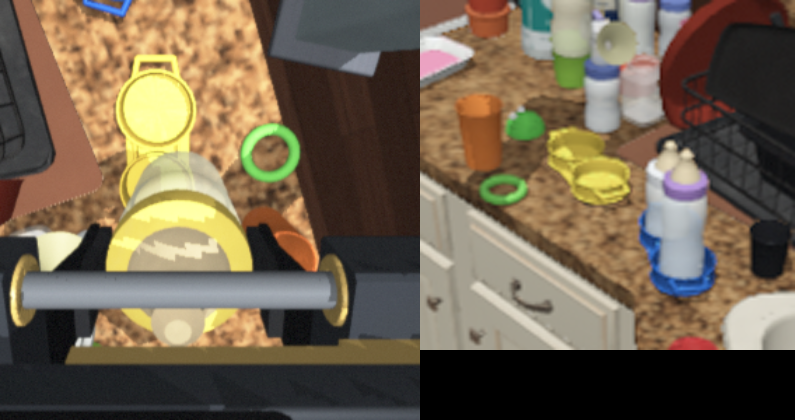

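Held upright. The right yellow well is at (155,106) in the left crop, which is (240.7,135.7) in the wrist picture. In the side view the wells are at (242,161) and (233,149).

```bash
python3 - <<'E'
from h import *
c=get_calibration('wrist');c['T']=np.load('pics/w9T.npy');w=cv2.imread('pics/w9.png')
print('near wr',onz(c,240.7,135.7,.034)); 
for p in lobes(w,c,(20,32,100,90,(190,80,300,166)))[:1]: print(p)
e=blobs(w,20,32,100,90,(190,80,300,166))[0];print(e[1],'loop end',onz(c,155*300/420+130,e[1][1],.02))
s=get_calibration('side');print(onz(s,242,160.8,.034),onz(s,232.8,148.8,.034))
E
```

```text
near wr [0.45991133 0.31319141 0.034     ]
(array([0.45922222, 0.3154967 , 0.034     ]), np.float32(28.25))
[ 212   98   59   68 1780] loop end [0.47060251 0.25670006 0.02      ]
[0.4574465  0.29712578 0.034     ] [0.4420071  0.39306764 0.034     ]
```

Emit:
{"name": "play_rows", "arguments": {"targets": [[[1,0.006,0.033,0,0],[1,0.0115,0.067,0,0],[1,0.0115,0.067,-0.04,0],[1,0.0115,0.067,-0.08,0],[1,0.0115,0.067,-0.11,0]]]}}

```text
time_s: 17.75
tcp_pos: [0.4392, 0.4046, 0.2418]
ee_rot: [[0.187, -0.982, -0.003], [-0.982, -0.187, -0.001], [0.001, 0.003, -1.0]]
wrist_force: [-0.4, 0.5, -2.1]
gripper_width: 0.666
```

Emit:
{"name": "play_rows", "arguments": {"targets": [[[1,0,0,-0.02,0],[1,0,0,-0.04,0],[1,0,0,-0.055,0],[1,0,0,-0.065,0],[1,0,0,-0.065,0]]]}}

```text
time_s: 18.17
tcp_pos: [0.4394, 0.4043, 0.1774]
ee_rot: [[0.187, -0.982, -0.003], [-0.982, -0.187, -0.003], [0.003, 0.004, -1.0]]
wrist_force: [-0.3, -1.2, -2.2]
gripper_width: 0.669
```

```bash
python3 - <<'E'
from h import *
s=sense();print(s['time_s'],s['tcp_pos'],s['wrist_force'])
E
```

```text
18.1667 [0.43938352 0.4042806  0.17743522] [-0.31405747 -1.1620139  -2.15408502]
```

Emit:
{"name": "play_rows", "arguments": {"targets": [[[1,0,0.003,-0.015,0],[1,0,0.003,-0.03,0],[1,0,0.003,-0.038,0],[1,0,0.003,-0.04,0],[1,0,0.003,-0.041,0]]]}}

```text
time_s: 18.58
tcp_pos: [0.4403, 0.4093, 0.1389]
ee_rot: [[0.189, -0.982, 0.001], [-0.982, -0.189, 0.0], [-0.0, -0.001, -1.0]]
wrist_force: [0.7, -0.0, -2.0]
gripper_width: 0.671
```

Emit:
{"name": "play_rows", "arguments": {"targets": [[[1,0,0,-0.001,0],[1,0,0,-0.002,0],[1,0,0,-0.002,0]]]}}

```text
time_s: 18.83
tcp_pos: [0.4401, 0.4096, 0.137]
ee_rot: [[0.189, -0.982, 0.001], [-0.982, -0.189, 0.001], [-0.001, -0.001, -1.0]]
wrist_force: [-0.6, -0.1, -2.1]
gripper_width: 0.663
```

Emit:
{"name": "play_rows", "arguments": {"targets": [[[1,0,-0.001,-0.001,0],[1,0,-0.001,-0.002,0],[1,0,-0.001,-0.003,0],[1,0,-0.001,-0.003,0]]]}}

```text
time_s: 19.17
tcp_pos: [0.4401, 0.409, 0.1346]
ee_rot: [[0.189, -0.982, 0.001], [-0.982, -0.189, 0.001], [-0.001, -0.001, -1.0]]
wrist_force: [-1.8, 0.1, 4.6]
gripper_width: 0.665
```

Emit:
{"name": "play_rows", "arguments": {"targets": [[[1,0,0,0.001,0],[0,0,0,0.001,0],[0,0,0,0.001,0],[0,0,0,0.001,0],[0,0,0,0.001,0]]]}}

```text
time_s: 19.58
tcp_pos: [0.44, 0.4083, 0.1341]
ee_rot: [[0.189, -0.982, -0.0], [-0.982, -0.189, -0.0], [0.0, 0.0, -1.0]]
wrist_force: [0.9, 1.1, 0.1]
gripper_width: 0.886
```

Emit:
{"name": "play_rows", "arguments": {"targets": [[[0,0,0,0,0],[0,0,0,0.02,0],[0,0,0,0.06,0],[0,0,0,0.1,0],[0,0,0,0.14,0]]]}}

```text
time_s: 20.0
tcp_pos: [0.4398, 0.408, 0.2757]
ee_rot: [[0.189, -0.982, -0.0], [-0.982, -0.189, -0.001], [0.001, 0.001, -1.0]]
wrist_force: [1.2, 1.3, -0.0]
gripper_width: 0.995
```

Emit:
{"name": "play_rows", "arguments": {"targets": [[[0,0,-0.02,0.03,0],[0,0,-0.06,0.03,0],[0,0,-0.1,0.03,0],[0,0,-0.14,0.03,0],[0,0,-0.17,0.03,0]]]}}

```text
time_s: 20.42
tcp_pos: [0.4392, 0.2358, 0.3047]
ee_rot: [[0.189, -0.982, 0.0], [-0.982, -0.189, 0.0], [-0.0, -0.0, -1.0]]
wrist_force: [0.5, 0.3, 0.6]
gripper_width: 1.001
```

Emit:
{"name": "play_rows", "arguments": {"targets": [[[0,0,-0.04,0,-0.1],[0,0,-0.08,0,-0.19],[0,0,-0.12,0,-0.19],[0,0,-0.16,0,-0.19],[0,0,-0.19,0,-0.19]]]}}

```text
time_s: 20.83
tcp_pos: [0.4391, 0.0458, 0.3046]
ee_rot: [[-0.001, -1.0, 0.001], [-1.0, 0.001, 0.0], [-0.0, -0.001, -1.0]]
wrist_force: [0.8, 0.1, 0.0]
gripper_width: 1.003
```

Emit:
{"name": "play_rows", "arguments": {"targets": [[[0,0.01,-0.04,0,0],[0,0.02,-0.08,0,0],[0,0.022,-0.12,-0.0,0],[0,0.022,-0.16,0.0,0],[0,0.022,-0.19,0.0,0]]]}}

```text
time_s: 21.25
tcp_pos: [0.4615, -0.1443, 0.3044]
ee_rot: [[-0.001, -1.0, 0.0], [-1.0, 0.001, -0.0], [0.0, -0.0, -1.0]]
wrist_force: [0.7, 0.1, -0.0]
gripper_width: 1.0
```

Emit:
{"name": "play_rows", "arguments": {"targets": [[[0,0,-0.012,-0.03,0],[0,0,-0.012,-0.07,0],[0,0,-0.012,-0.11,0],[0,0,-0.012,-0.15,0],[0,0,-0.012,-0.15,0]]]}}

```text
time_s: 21.67
tcp_pos: [0.4561, -0.1533, 0.1472]
ee_rot: [[-0.003, -1.0, -0.016], [-1.0, 0.003, 0.002], [-0.002, 0.016, -1.0]]
wrist_force: [-1.4, -1.0, -0.6]
gripper_width: 1.003
```

```bash
python3 - <<'E'
from h import *
c=get_calibration('wrist');s=sense();print(s['time_s'],s['tcp_pos']);w=capture('wrist'); cv2.imwrite('pics/w10.png',w)
for b in blobs(w,175,8,130,50,(120,60,400,250))[:2]:
    q,r=cv2.minEnclosingCircle(b[2].astype(np.float32));print(b[1],onz(c,*q,.068).round(4),r, 'expected r',.0305*288.5/ (c['T'][2,3]-.068))
E
```

```text
21.6667 [ 0.45605841 -0.15332082  0.14724656]
[ 211  159   77   78 4472] [ 0.4625 -0.1589  0.068 ] 38.903099060058594 expected r 39.2124466625639
```

Emit:
{"name": "play_rows", "arguments": {"targets": [[[0,0,-0.003,-0.03,0],[0,0,-0.003,-0.06,0],[0,0,-0.003,-0.085,0],[0,0,-0.003,-0.101,0],[0,0,-0.003,-0.101,0]]]}}

```text
time_s: 22.13
tcp_pos: [0.4622, -0.1566, 0.053]
ee_rot: [[0.001, -1.0, -0.002], [-1.0, -0.001, -0.0], [0.0, 0.002, -1.0]]
wrist_force: [-0.5, 0.3, 0.1]
gripper_width: 0.999
```

Emit:
{"name": "play_rows", "arguments": {"targets": [[[0,0,0,0,0],[1,0,0,0,0],[1,0,0,0,0],[1,0,0,0,0],[1,0,0,0,0]]]}}

```text
time_s: 22.55
tcp_pos: [0.4627, -0.1567, 0.0545]
ee_rot: [[0.0, -1.0, 0.003], [-1.0, -0.0, -0.0], [0.0, -0.003, -1.0]]
wrist_force: [-0.2, -0.6, 0.2]
gripper_width: 0.78
```

Emit:
{"name": "play_rows", "arguments": {"targets": [[[1,0,0,0,0],[1,0,0,0,0],[1,0,0,0,0],[1,0,0,0,0]]]}}

```text
time_s: 22.88
tcp_pos: [0.4621, -0.1567, 0.0538]
ee_rot: [[0.0, -1.0, 0.0], [-1.0, -0.0, -0.0], [0.0, -0.0, -1.0]]
wrist_force: [-2.2, -0.0, 5.3]
gripper_width: 0.664
```

Emit:
{"name": "play_rows", "arguments": {"targets": [[[1,0,0,0.01,0],[1,0,0,0.02,0],[1,0,0,0.04,0],[1,0,0,0.08,0],[1,0,0,0.12,0]]]}}

```text
time_s: 23.3
tcp_pos: [0.4605, -0.1566, 0.1731]
ee_rot: [[-0.0, -1.0, -0.005], [-1.0, 0.0, 0.0], [-0.0, 0.005, -1.0]]
wrist_force: [2.2, 0.3, 0.6]
gripper_width: 0.665
```

Emit:
{"name": "play_rows", "arguments": {"targets": [[[1,0,0,0.04,0],[1,0,0,0.08,0],[1,0,0.0,0.12,0],[1,0,0.03,0.13,0],[1,0,0.07,0.13,0]]]}}

```text
time_s: 23.72
tcp_pos: [0.4636, -0.0874, 0.3072]
ee_rot: [[-0.005, -1.0, 0.008], [-1.0, 0.005, 0.0], [-0.0, -0.008, -1.0]]
wrist_force: [1.3, 0.6, -1.6]
gripper_width: 0.666
```

Emit:
{"name": "play_rows", "arguments": {"targets": [[[1,-0.01,0.04,0,0.04],[1,-0.01,0.08,0,0.08],[1,-0.01,0.12,0,0.12],[1,-0.01,0.16,0,0.16],[1,-0.01,0.2,0,0.19]]]}}

```text
time_s: 24.13
tcp_pos: [0.4511, 0.1152, 0.3031]
ee_rot: [[0.191, -0.982, -0.0], [-0.982, -0.191, 0.0], [-0.0, 0.0, -1.0]]
wrist_force: [1.4, -0.5, -1.0]
gripper_width: 0.663
```

Emit:
{"name": "play_rows", "arguments": {"targets": [[[1,0,0.04,0,0],[1,0,0.08,0,0],[1,0.002,0.11,0,0],[1,0.004,0.13,0,0],[1,0.004,0.13,0,0]]]}}

```text
time_s: 24.55
tcp_pos: [0.4559, 0.2469, 0.3019]
ee_rot: [[0.193, -0.981, -0.001], [-0.981, -0.193, -0.0], [0.0, 0.001, -1.0]]
wrist_force: [0.6, -0.2, -0.1]
gripper_width: 0.664
```

```bash
python3 - <<'E'
from h import *
c=get_calibration('wrist');s=sense();print(s['time_s'],s['tcp_pos'],s['gripper_width']);w=capture('wrist'); cv2.imwrite('pics/w11.png',w);np.save('pics/w11T.npy',c['T'])
sd=capture('side');cv2.imwrite('pics/s3.png',sd)
a=sd[60:200,170:320];cv2.imwrite('pics/v11.png',np.hstack([cv2.resize(w[60:360,130:430],(420,420)),cv2.copyMakeBorder(cv2.resize(a,(375,350),interpolation=2),0,70,0,0,0)]))
E
```

```text
24.55 [0.45590077 0.24685965 0.30189615] 0.6636210726018124
```

View pics/v11.png

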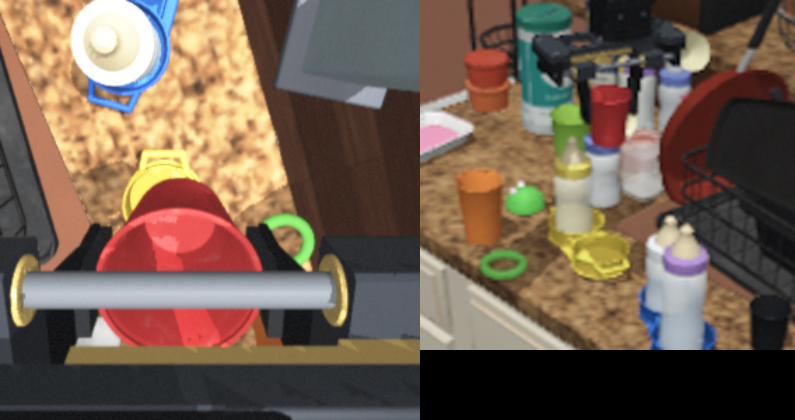

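The yellow bottle stands upright in the left well of the yellow caddy, and the red beaker is held level.

Emit:
{"name": "play_rows", "arguments": {"targets": [[[1,0.001,0.034,0,0],[1,0.001,0.067,0,0],[1,0.001,0.067,-0.04,0],[1,0.001,0.067,-0.08,0],[1,0.001,0.067,-0.12,0]]]}}

```text
time_s: 25.07
tcp_pos: [0.4569, 0.3097, 0.1825]
ee_rot: [[0.188, -0.982, 0.001], [-0.982, -0.188, 0.002], [-0.002, -0.001, -1.0]]
wrist_force: [0.0, 0.3, -0.7]
gripper_width: 0.661
```

Emit:
{"name": "play_rows", "arguments": {"targets": [[[1,0,0,-0.03,0],[1,0,0,-0.06,0],[1,0,0,-0.085,0],[1,0,0,-0.095,0],[1,0,0,-0.095,0]]]}}

```text
time_s: 25.48
tcp_pos: [0.4559, 0.308, 0.086]
ee_rot: [[0.187, -0.982, -0.004], [-0.982, -0.187, -0.004], [0.004, 0.005, -1.0]]
wrist_force: [-0.2, 0.3, -0.2]
gripper_width: 0.664
```

Emit:
{"name": "play_rows", "arguments": {"targets": [[[1,0.001,0.004,-0.01,0],[1,0.001,0.004,-0.018,0],[1,0.001,0.004,-0.021,0],[1,0.001,0.004,-0.022,0],[1,0.001,0.004,-0.022,0]]]}}

```text
time_s: 25.9
tcp_pos: [0.458, 0.3145, 0.0667]
ee_rot: [[0.189, -0.982, 0.0], [-0.982, -0.189, 0.0], [-0.0, -0.0, -1.0]]
wrist_force: [-0.1, 0.7, -0.5]
gripper_width: 0.661
```

Emit:
{"name": "play_rows", "arguments": {"targets": [[[1,0,0,-0.001,0],[1,0,0,-0.002,0],[1,0,0,-0.002,0]]]}}

```text
time_s: 26.15
tcp_pos: [0.4579, 0.3145, 0.0645]
ee_rot: [[0.189, -0.982, 0.0], [-0.982, -0.189, 0.0], [-0.0, -0.0, -1.0]]
wrist_force: [0.1, 0.7, 0.1]
gripper_width: 0.663
```

Emit:
{"name": "play_rows", "arguments": {"targets": [[[1,0,0,-0.001,0],[1,0,0,-0.002,0],[1,0,0,-0.003,0],[1,0,0,-0.003,0]]]}}

```text
time_s: 26.48
tcp_pos: [0.458, 0.3146, 0.0627]
ee_rot: [[0.19, -0.982, 0.001], [-0.982, -0.19, 0.0], [-0.0, -0.001, -1.0]]
wrist_force: [-3.2, -1.7, 8.1]
gripper_width: 0.658
```

Emit:
{"name": "play_rows", "arguments": {"targets": [[[1,0,0,0.001,0],[0,0,0,0.001,0],[0,0,0,0.001,0],[0,0,0,0.001,0],[0,0,0,0.001,0]]]}}

```text
time_s: 26.9
tcp_pos: [0.4579, 0.3143, 0.0621]
ee_rot: [[0.189, -0.982, -0.0], [-0.982, -0.189, -0.0], [0.0, 0.0, -1.0]]
wrist_force: [-0.5, 0.4, -1.2]
gripper_width: 0.885
```

Emit:
{"name": "play_rows", "arguments": {"targets": [[[0,0,0,0,0],[0,0,0,0.03,0],[0,0,0,0.07,0],[0,0,0,0.11,0],[0,0,0,0.14,0]]]}}

```text
time_s: 27.32
tcp_pos: [0.4586, 0.3148, 0.2056]
ee_rot: [[0.189, -0.982, 0.003], [-0.982, -0.189, 0.002], [-0.001, -0.003, -1.0]]
wrist_force: [-0.0, 0.3, 0.9]
gripper_width: 0.999
```

Emit:
{"name": "play_rows", "arguments": {"targets": [[[0,0,-0.02,0.03,0],[0,0,-0.035,0.03,0],[0,0,-0.035,0.03,0],[0,0,-0.035,0.03,0]]]}}

```text
time_s: 27.65
tcp_pos: [0.4577, 0.2786, 0.2323]
ee_rot: [[0.188, -0.982, -0.0], [-0.982, -0.188, 0.0], [-0.0, 0.0, -1.0]]
wrist_force: [-0.1, 0.1, -0.1]
gripper_width: 1.001
```

```bash
python3 - <<'E'
from h import *
c=get_calibration('wrist');s=sense();print(s['time_s'],s['tcp_pos']);w=capture('wrist'); cv2.imwrite('pics/w12.png',w);np.save('pics/w12T.npy',c['T'])
for b in blobs(w,175,8,130,50,(150,60,350,252))[:2]:
    q,r=cv2.minEnclosingCircle(b[2].astype(np.float32));print(b[1],q,onz(c,*q,.08).round(4),r, 'expected r',.0305*288.5/ (c['T'][2,3]-.08))
E
```

```text
27.65 [0.45767038 0.27862049 0.23227992]
[ 224  180   55   58 2383] (251.2675018310547, 208.675048828125) [0.4594 0.3096 0.08  ] 29.242525100708008 expected r 29.57120332746859
```

View pics/w12.png

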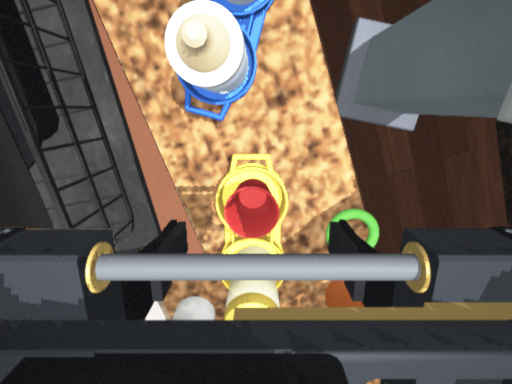

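The red beaker sits in the right yellow well at about (251,208), beside the yellow bottle. Its enclosing circle takes in some of the near wall, so I'll use the far rim edge and the sides instead.

```bash
python3 - <<'E'
from h import *
c=get_calibration('wrist');c['T']=np.load('pics/w12T.npy');w=cv2.imread('pics/w12.png')
b=blobs(w,175,8,130,50,(150,60,350,252))[0];P=b[2]
v1=P[:,1].max();far=P[P[:,1]>=v1-0].mean(0);print('far edge',far,onz(c,far[0],v1+.5,.08))
a=np.array([0.19,-.98]) # camera-side direction
# circle fit on the lower-half contour
h=[ (P[P[:,1]==v][:,0].min()-.5,v) for v in range(212,v1+1)]+[(P[P[:,1]==v][:,0].max()+.5,v) for v in range(212,v1+1)]
q=np.array([onz(c,u,v,.08)[:2] for u,v in h]);A=np.c_[2*q,np.ones(len(q))];s=np.linalg.lstsq(A,(q**2).sum(1),rcond=None)[0]
print('fit',s[:2],'r',np.sqrt(s[2]+s[:2]@s[:2]))
E
```

```text
far edge [251. 237.] [0.45352942 0.34359022 0.08      ]
fit [0.45859004 0.31413341] r 0.02999645549016012
```

Emit:
{"name": "play_rows", "arguments": {"targets": [[[0,0,0,0.04,0],[0,0,0,0.08,0],[0,-0.01,-0.03,0.08,0],[0,-0.02,-0.07,0.08,-0.08],[0,-0.02,-0.11,0.08,-0.19]]]}}

```text
time_s: 28.12
tcp_pos: [0.4366, 0.1692, 0.3115]
ee_rot: [[-0.001, -1.0, -0.002], [-1.0, 0.001, -0.001], [0.001, 0.002, -1.0]]
wrist_force: [0.6, 0.6, -0.6]
gripper_width: 1.0
```

Emit:
{"name": "play_rows", "arguments": {"targets": [[[0,0,-0.04,0,0],[0,0,-0.08,0,0],[0,0,-0.12,0,0],[0,0,-0.16,0,0],[0,0,-0.2,0,0]]]}}

```text
time_s: 28.53
tcp_pos: [0.4376, -0.032, 0.3113]
ee_rot: [[0.001, -1.0, -0.002], [-1.0, -0.001, -0.0], [0.0, 0.002, -1.0]]
wrist_force: [0.3, 0.3, -0.1]
gripper_width: 0.999
```

Emit:
{"name": "play_rows", "arguments": {"targets": [[[0,0,-0.04,0,0],[0,0,-0.08,0,0],[0,0,-0.12,0,0],[0,0,-0.16,0,0],[0,0,-0.2,0,0]]]}}

```text
time_s: 28.95
tcp_pos: [0.4378, -0.2323, 0.311]
ee_rot: [[0.001, -1.0, -0.002], [-1.0, -0.001, 0.0], [-0.0, 0.002, -1.0]]
wrist_force: [1.2, -0.3, 0.2]
gripper_width: 1.0
```

Emit:
{"name": "play_rows", "arguments": {"targets": [[[0,-0.01,-0.04,0,0],[0,-0.02,-0.08,-0.02,0],[0,-0.02,-0.1,-0.05,0],[0,-0.02,-0.1,-0.08,0],[0,-0.02,-0.1,-0.08,0]]]}}

```text
time_s: 29.37
tcp_pos: [0.4141, -0.3295, 0.2242]
ee_rot: [[-0.004, -1.0, -0.014], [-1.0, 0.004, 0.008], [-0.008, 0.014, -1.0]]
wrist_force: [-0.6, 1.0, -2.0]
gripper_width: 1.001
```

Emit:
{"name": "play_rows", "arguments": {"targets": [[[0,0,0,0,0],[0,0,0,0,0],[0,0,0,0,0]]]}}

```text
time_s: 29.62
tcp_pos: [0.4195, -0.3306, 0.2345]
ee_rot: [[0.002, -1.0, 0.003], [-1.0, -0.002, -0.002], [0.002, -0.003, -1.0]]
wrist_force: [-0.5, -1.2, 0.6]
gripper_width: 1.002
```

```bash
python3 - <<'E'
from h import *
c=get_calibration('wrist');s=sense();print(s['time_s'],s['tcp_pos']);w=capture('wrist'); cv2.imwrite('pics/w13.png',w);np.save('pics/w13T.npy',c['T'])
b=blobs(w,30,52,90,50,(150,30,350,252))[0];P=b[2];print(b[1],c['T'][:3,3])
hl=cv2.convexHull(P.astype(np.int32))[:,0]
Q,r=cv2.minEnclosingCircle(P.astype(np.float32));print(Q,onz(c,*Q,.061))
for sel in('up','down'):
    q=np.array([onz(c,u,v,.061)[:2] for u,v in hl if (v<Q[1])==(sel=='up')]);A=np.c_[2*q,np.ones(len(q))];s=np.linalg.lstsq(A,(q**2).sum(1),rcond=None)[0]
    print(sel,s[:2],'r',np.sqrt(s[2]+s[:2]@s[:2]))
E
```

```text
29.6167 [ 0.41949332 -0.33055372  0.23445101]
[ 231  105   58   60 2716] [ 0.4199213  -0.4070081   0.37993856]
(260.0545654296875, 134.22933959960938) [ 0.41814519 -0.37909826  0.061     ]
up [ 0.41842125 -0.37834821] r 0.03147993617134799
down [ 0.41836352 -0.37787176] r 0.03171878645428094
```

Lime fits a circle of radius 31.5 mm at (0.418, −0.378), which matches its 63 mm rim.

Emit:
{"name": "play_rows", "arguments": {"targets": [[[0,0,-0.035,0,0],[0,-0.001,-0.047,-0.03,0],[0,-0.001,-0.047,-0.07,0],[0,-0.001,-0.047,-0.11,0],[0,-0.001,-0.047,-0.12,0]]]}}

```text
time_s: 30.08
tcp_pos: [0.4144, -0.3755, 0.108]
ee_rot: [[-0.001, -1.0, -0.007], [-1.0, 0.001, 0.005], [-0.005, 0.007, -1.0]]
wrist_force: [-1.1, 0.4, -0.2]
gripper_width: 1.0
```

Emit:
{"name": "play_rows", "arguments": {"targets": [[[0,0,0,-0.02,0],[0,0,0,-0.04,0],[0,0,0,-0.055,0],[0,0,0,-0.06,0],[0,0,0,-0.06,0]]]}}

```text
time_s: 30.5
tcp_pos: [0.4177, -0.3776, 0.0529]
ee_rot: [[0.001, -1.0, 0.0], [-1.0, -0.001, -0.0], [0.0, -0.0, -1.0]]
wrist_force: [0.6, 0.3, 0.8]
gripper_width: 1.002
```

Emit:
{"name": "play_rows", "arguments": {"targets": [[[0,0,0,0,0],[0,0,0,0,0]]]}}

```text
time_s: 30.67
tcp_pos: [0.4183, -0.3782, 0.0543]
ee_rot: [[0.001, -1.0, 0.003], [-1.0, -0.001, -0.002], [0.002, -0.003, -1.0]]
wrist_force: [-0.0, -0.2, 0.5]
gripper_width: 0.998
```

Emit:
{"name": "play_rows", "arguments": {"targets": [[[0,0,0,-0.003,0],[0,0,0,-0.003,0],[1,0,0,-0.003,0],[1,0,0,-0.003,0],[1,0,0,-0.003,0]]]}}

```text
time_s: 31.08
tcp_pos: [0.417, -0.3777, 0.0495]
ee_rot: [[0.0, -1.0, 0.0], [-1.0, -0.0, -0.0], [0.0, -0.0, -1.0]]
wrist_force: [0.3, -0.3, 0.3]
gripper_width: 0.853
```

Emit:
{"name": "play_rows", "arguments": {"targets": [[[1,0,0,0,0],[1,0,0,0,0],[1,0,0,0,0],[1,0,0,0,0],[1,0,0,0,0]]]}}

```text
time_s: 31.5
tcp_pos: [0.417, -0.3777, 0.0494]
ee_rot: [[0.0, -1.0, 0.0], [-1.0, -0.0, -0.0], [0.0, -0.0, -1.0]]
wrist_force: [0.3, 1.0, 0.8]
gripper_width: 0.693
```

Emit:
{"name": "play_rows", "arguments": {"targets": [[[1,0,0,0.01,0],[1,0,0,0.02,0],[1,0,0,0.05,0],[1,0,0,0.08,0],[1,0,0,0.1,0]]]}}

```text
time_s: 31.92
tcp_pos: [0.4179, -0.3784, 0.1533]
ee_rot: [[0.001, -1.0, 0.004], [-1.0, -0.001, -0.003], [0.003, -0.004, -1.0]]
wrist_force: [0.3, -0.1, -0.9]
gripper_width: 0.695
```

Emit:
{"name": "play_rows", "arguments": {"targets": [[[1,0,0,0,0],[1,0,0,0,0]]]}}

```text
time_s: 32.08
tcp_pos: [0.4177, -0.378, 0.1517]
ee_rot: [[-0.0, -1.0, 0.004], [-1.0, 0.0, -0.002], [0.002, -0.004, -1.0]]
wrist_force: [-0.0, -0.1, -1.8]
gripper_width: 0.698
```

```bash
python3 - <<'E'
from h import *
c=get_calibration('side');s=sense();print(s['tcp_pos'],s['gripper_width']);w=capture('side')
u,v=map(int,proj(c,np.array(s['tcp_pos'])-[0,0,.03]));print(u,v)
cv2.imwrite('pics/s4.png',cv2.resize(w[v-45:v+45,u-60:u+60],None,fx=5,fy=5,interpolation=2))
E
```

```text
[ 0.41766607 -0.37795928  0.15168525] 0.6978783996268277
288 276
```

View pics/s4.png

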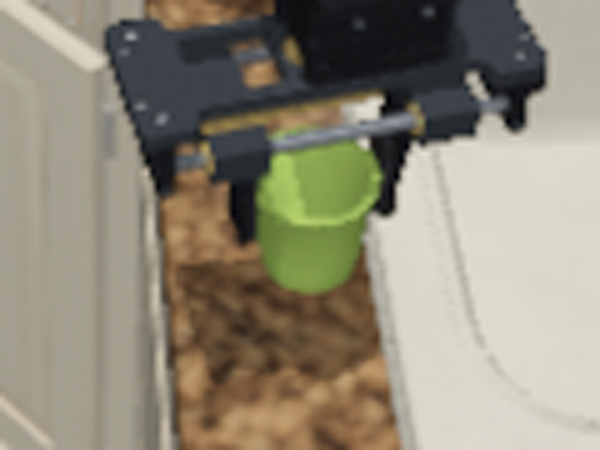

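The lime beaker is held level between the fingers, around (310,210) in the crop.

Emit:
{"name": "play_rows", "arguments": {"targets": [[[1,0,0,0.04,0],[1,0,0,0.08,0],[1,0,0.0,0.12,0],[1,0,0.03,0.15,0],[1,0,0.07,0.15,0]]]}}

```text
time_s: 32.55
tcp_pos: [0.4192, -0.3101, 0.3046]
ee_rot: [[-0.003, -1.0, 0.009], [-1.0, 0.003, -0.006], [0.006, -0.009, -1.0]]
wrist_force: [1.7, 0.9, 0.1]
gripper_width: 0.693
```

Emit:
{"name": "play_rows", "arguments": {"targets": [[[1,0,0.04,0,0],[1,0,0.08,0,0],[1,0,0.12,0,0],[1,0,0.16,0,0],[1,0,0.2,0,0]]]}}

```text
time_s: 32.97
tcp_pos: [0.4157, -0.106, 0.2981]
ee_rot: [[-0.001, -1.0, -0.003], [-1.0, 0.001, 0.0], [-0.0, 0.003, -1.0]]
wrist_force: [1.0, 0.8, -0.1]
gripper_width: 0.692
```

Emit:
{"name": "play_rows", "arguments": {"targets": [[[1,0,0.04,0,0.04],[1,0,0.08,0,0.08],[1,0,0.12,0,0.12],[1,0,0.16,0,0.16],[1,0,0.2,0,0.19]]]}}

```text
time_s: 33.38
tcp_pos: [0.4157, 0.094, 0.2983]
ee_rot: [[0.191, -0.982, -0.002], [-0.982, -0.191, -0.001], [0.001, 0.002, -1.0]]
wrist_force: [0.8, -0.7, -0.5]
gripper_width: 0.693
```

Emit:
{"name": "play_rows", "arguments": {"targets": [[[1,0.01,0.035,0,0],[1,0.02,0.07,0,0],[1,0.03,0.105,0,0],[1,0.035,0.14,0,0],[1,0.04,0.17,0,0]]]}}

```text
time_s: 33.8
tcp_pos: [0.4565, 0.2643, 0.2975]
ee_rot: [[0.19, -0.982, -0.003], [-0.982, -0.19, -0.002], [0.002, 0.003, -1.0]]
wrist_force: [-0.1, -0.1, -1.0]
gripper_width: 0.697
```

Emit:
{"name": "play_rows", "arguments": {"targets": [[[1,0,0.03,0,0],[1,0,0.05,0,0],[1,0,0.05,-0.03,0],[1,0,0.05,-0.06,0],[1,0,0.05,-0.07,0]]]}}

```text
time_s: 34.22
tcp_pos: [0.4542, 0.3107, 0.2232]
ee_rot: [[0.188, -0.982, -0.009], [-0.982, -0.188, -0.007], [0.006, 0.01, -1.0]]
wrist_force: [0.3, -0.8, -1.0]
gripper_width: 0.693
```

Emit:
{"name": "play_rows", "arguments": {"targets": [[[1,0,0,-0.02,0],[1,0,0,-0.04,0],[1,0,0,-0.06,0],[1,0,0,-0.06,0],[1,0,0,-0.06,0]]]}}

```text
time_s: 34.63
tcp_pos: [0.4568, 0.3116, 0.1686]
ee_rot: [[0.189, -0.982, -0.002], [-0.982, -0.189, -0.003], [0.002, 0.002, -1.0]]
wrist_force: [-0.3, 0.1, 0.6]
gripper_width: 0.696
```

Emit:
{"name": "play_rows", "arguments": {"targets": [[[1,0,0,0,0],[1,0,0,0,0]]]}}

```text
time_s: 34.8
tcp_pos: [0.4577, 0.3129, 0.171]
ee_rot: [[0.189, -0.982, 0.002], [-0.982, -0.189, 0.002], [-0.001, -0.003, -1.0]]
wrist_force: [-0.6, 0.5, 0.2]
gripper_width: 0.693
```

Emit:
{"name": "play_rows", "arguments": {"targets": [[[1,0.001,0.001,-0.015,0],[1,0.001,0.001,-0.03,0],[1,0.001,0.001,-0.04,0],[1,0.001,0.001,-0.045,0],[1,0.001,0.001,-0.045,0]]]}}

```text
time_s: 35.22
tcp_pos: [0.4577, 0.313, 0.1238]
ee_rot: [[0.189, -0.982, -0.001], [-0.982, -0.189, -0.001], [0.001, 0.001, -1.0]]
wrist_force: [-0.7, 0.2, -0.1]
gripper_width: 0.698
```

Emit:
{"name": "play_rows", "arguments": {"targets": [[[1,0,0,-0.003,0],[1,0,0,-0.006,0],[1,0,0,-0.009,0],[1,0,0,-0.012,0],[1,0,0,-0.012,0]]]}}

```text
time_s: 35.63
tcp_pos: [0.4577, 0.3132, 0.1118]
ee_rot: [[0.189, -0.982, -0.001], [-0.982, -0.189, -0.0], [0.0, 0.001, -1.0]]
wrist_force: [-0.3, 0.7, -0.7]
gripper_width: 0.691
```

Foot is about 18 mm inside, no contact. Continuing down.

Emit:
{"name": "play_rows", "arguments": {"targets": [[[1,0,0,-0.001,0],[1,0,0,-0.002,0],[1,0,0,-0.003,0],[1,0,0,-0.004,0],[1,0,0,-0.004,0]]]}}

```text
time_s: 36.05
tcp_pos: [0.4578, 0.3133, 0.1082]
ee_rot: [[0.189, -0.982, -0.0], [-0.982, -0.189, -0.0], [0.0, 0.0, -1.0]]
wrist_force: [-0.2, 1.0, -0.9]
gripper_width: 0.695
```

Emit:
{"name": "play_rows", "arguments": {"targets": [[[1,0,0,-0.001,0],[1,0,0,-0.002,0],[1,0,0,-0.002,0]]]}}

```text
time_s: 36.3
tcp_pos: [0.458, 0.3135, 0.1063]
ee_rot: [[0.189, -0.982, 0.0], [-0.982, -0.189, 0.0], [-0.0, -0.0, -1.0]]
wrist_force: [-0.0, 0.1, -0.0]
gripper_width: 0.69
```

Emit:
{"name": "play_rows", "arguments": {"targets": [[[1,0,0,-0.001,0],[1,0,0,-0.002,0],[1,0,0,-0.002,0]]]}}

```text
time_s: 36.55
tcp_pos: [0.4586, 0.3141, 0.1054]
ee_rot: [[0.19, -0.982, 0.002], [-0.982, -0.19, 0.002], [-0.001, -0.002, -1.0]]
wrist_force: [-0.8, 0.9, 5.1]
gripper_width: 0.693
```

Emit:
{"name": "play_rows", "arguments": {"targets": [[[1,0,0,-0.001,0],[1,0,0,-0.001,0],[1,0,0,-0.001,0]]]}}

```text
time_s: 36.8
tcp_pos: [0.4588, 0.3144, 0.1052]
ee_rot: [[0.19, -0.982, 0.003], [-0.982, -0.19, 0.002], [-0.002, -0.003, -1.0]]
wrist_force: [-1.9, 0.7, 8.9]
gripper_width: 0.695
```

Seated at a relative foot height of about 47 mm, inside the 45–50 mm band, with 9 N of push. Releasing.

Emit:
{"name": "play_rows", "arguments": {"targets": [[[1,0,0,0.001,0],[0.2,0,0,0.001,0],[0,0,0,0.001,0],[0,0,0,0.001,0],[0,0,0,0.001,0]]]}}

```text
time_s: 37.22
tcp_pos: [0.4576, 0.3129, 0.1037]
ee_rot: [[0.189, -0.982, -0.001], [-0.982, -0.189, -0.001], [0.001, 0.001, -1.0]]
wrist_force: [0.2, -0.3, 0.4]
gripper_width: 0.914
```

Emit:
{"name": "play_rows", "arguments": {"targets": [[[0,0,0,0,0],[0,0,0,0,0],[0,0,0,0.02,0],[0,0,0,0.06,0],[0,0,0,0.1,0]]]}}

```text
time_s: 37.63
tcp_pos: [0.4571, 0.3124, 0.2039]
ee_rot: [[0.189, -0.982, -0.003], [-0.982, -0.189, -0.004], [0.003, 0.004, -1.0]]
wrist_force: [1.3, 2.4, 0.5]
gripper_width: 1.001
```

Emit:
{"name": "play_rows", "arguments": {"targets": [[[0,0,-0.01,0.04,0],[0,0,-0.03,0.08,0],[0,-0.01,-0.06,0.09,0],[0,-0.02,-0.1,0.09,0],[0,-0.03,-0.14,0.09,0]]]}}

```text
time_s: 38.05
tcp_pos: [0.4276, 0.1725, 0.2954]
ee_rot: [[0.19, -0.982, 0.002], [-0.982, -0.19, 0.002], [-0.001, -0.002, -1.0]]
wrist_force: [-0.1, -0.8, 0.1]
gripper_width: 0.999
```

Emit:
{"name": "play_rows", "arguments": {"targets": [[[0,0,-0.04,0,0],[0,0,-0.08,0,0],[0,0,-0.12,0,0],[0,0,-0.15,0,0],[0,0,-0.15,0,0]]]}}

```text
time_s: 38.47
tcp_pos: [0.4269, 0.0194, 0.2945]
ee_rot: [[0.184, -0.983, -0.0], [-0.983, -0.184, -0.001], [0.001, 0.0, -1.0]]
wrist_force: [-0.6, -0.6, -0.3]
gripper_width: 1.001
```

```bash
python3 - <<'E'
from h import *
s=sense();print(s['time_s'],s['tcp_pos'],s['wrist_force'])
a=capture('side')[90:230,170:310];b=capture('top')[140:250,110:275]
cv2.imwrite('pics/fin.png',np.vstack([cv2.resize(a,(420,420),interpolation=2)[:300],cv2.resize(b,(420,280),interpolation=2)]) if 0 else np.hstack([cv2.resize(a,(420,420),interpolation=2),cv2.copyMakeBorder(cv2.resize(b,(375,250),interpolation=2),0,170,0,0,0)]))
E
```

```text
38.4667 [0.42687036 0.01943623 0.29447761] [-0.58122834 -0.6314491  -0.30443287]
```

View pics/fin.png

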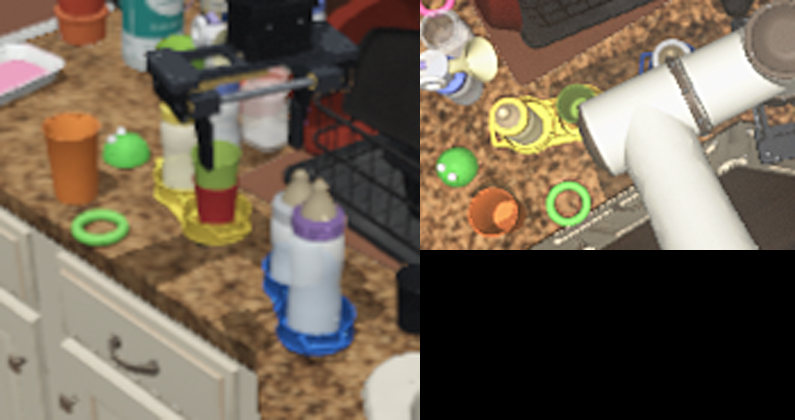

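The final view shows the lime beaker level inside the red one, with the yellow bottle beside them. Both night bottles stand in the blue caddy, and the frog and orange beaker haven't moved.

```bash
python3 -c "
from station import *
print(finish_job())"
```

```text
the job is handed in; nothing more can be done
None
```

Both kits are made up and the job is handed in at about 38 s of robot time; it reported no verdict.

- **Blue caddy:** the purple-collared and white-collared bottles.
- **Yellow caddy:** the yellow-collared bottle and the red beaker, with the small lime beaker nested in the red one.

**Checks that passed:**
- Each thing touched down within about 1 mm of the expected well-floor height, with 5–12 N of contact.
- The lime beaker seated with its foot about 47 mm above the red one's foot, inside the 45–50 mm band.
- The last side and top pictures show everything upright, the frog, orange beaker and black look-alike unmoved, and the gripper clear.

**Less certain:**
- In the last top picture the arm hid most of the blue caddy; it was clear in the side picture.
- The side camera put the wells about 10 mm off in y from the other two views. I went by the wrist and top views, and the bottles went down without catching.

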